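# Refill the green cell of the sorting tray from the parts scoop

## Task

Slide the red transport lock on the scoop's blue stand fully open, right up to its end stop, then take the scoop by its black handle and, with its lip held low over the green-lined cell of the divided tray, tip all three bright nuts into that cell so that none lands elsewhere. Then put the empty scoop back upright in its stand as it stood, leaving the lock open. Do not disturb the rusty nuts or the other things on the bench.

Things in the scene. Friction and masses are not known exactly. Their poses are not given: they have to be found in the camera images.
- tray: grey fixed open tray, 206 (its x) x 139 (its y) x 45 mm, 3 cells along x by 2 along y, each about 63 x 63 mm inside; all walls 4 mm thick, outer ones 45 mm high, dividers 39 mm high; inner floor 4 mm above the bench. Origin: centre of the underside, z up. Place and yaw vary.
- liner_green: thin green square liner, 58 x 58 x 2 mm, fixed on the floor in the middle of one of the six cells (which one varies; axes along the tray's). The other cells have red, blue, yellow, white and black liners. Origin: centre of its underside.
- stand: blue fixed stand; origin: underside, directly below the parked scoop's origin. Plate 8 mm thick, x -70 to 115, y -41 to 41 mm; an ear under the lock reaches y = 110. Two rails along x (x -45 to 45, inner faces y = +-29, 20 mm high) and a front bar (x -68 to -61, 15 mm high) locate the scoop with about 6 mm play. Lock guides (x 77 to 113, y 44 to 106) are 22 mm high.
- lock (a joint): lock slide (m) along the stand's +y; starts locked at 0 to 0.008, its steel bar over the scoop's tongue so that the scoop cannot be lifted. Open: at its end stop near 0.045 (within 1.5 mm, felt as a sharp rise in resistance; the reading is too coarse to tell). Slides with about 3 N; stays where left.
- lock_knob (a point): on the axis of the lock's upright red round knob, 18 mm in diameter, which reaches from 25 to 56 mm above the bench; this point is 43.5 mm above the bench. With the lock at 0 it lies at x = 95, y = 40 mm in the stand's frame and moves along the stand's +y.
- scoop: loose aluminium scoop, 0.13 to 0.21 kg. Origin: centre of the trough's underside, parked 8 mm above the bench, axes along the stand's. Trough 110 (x) x 46 (y) mm, walls 28 mm high, 3 mm thick like the floor, open at -x. Black handle behind the back wall (x = 55); a tongue 24 mm wide, 4 mm thick runs back to x = 105, 3.5 mm below the lock's bar.
- scoop_lip (a point): middle of the scoop's open edge on the trough floor: x = -55, y = 0, z = 3 mm in the scoop's frame. The parts leave here, along the scoop's -x.
- scoop_handle (a point): on the axis of the scoop's upright black handle: x = 60, y = 0, z = 70 mm in the scoop's frame. The handle is 14 mm (x) by 28 mm (y), up to z = 94 mm; grip it across either pair of faces. Axes as the scoop's.
- nut_1: bright zinc hexagon nut, 28 mm across corners, 24 across flats, 11 thick, 30 g, one of three in a row in the scoop (nut_1 nearest the lip). Origin: centre of the underside. They start to slide only when the scoop is tipped some 26 to 37 degrees (friction varies); tipped quickly or farther at once, they shoot out.
- nut_2: bright zinc hexagon nut, 28 mm across corners, 24 across flats, 11 thick, 30 g, one of three in a row in the scoop (nut_1 nearest the lip). Origin: centre of the underside. They start to slide only when the scoop is tipped some 26 to 37 degrees (friction varies); tipped quickly or farther at once, they shoot out.
- nut_3: bright zinc hexagon nut, 28 mm across corners, 24 across flats, 11 thick, 30 g, one of three in a row in the scoop (nut_1 nearest the lip). Origin: centre of the underside. They start to slide only when the scoop is tipped some 26 to 37 degrees (friction varies); tipped quickly or farther at once, they shoot out.
- rusty_nut_1: bystander: brown hexagon nut 34 x 30 x 14 mm lying in the cell with the red liner. Origin: centre of the underside.
- rusty_nut_2: bystander: the same, in the cell with the blue liner.
- tape_measure: bystander: yellow and black tape measure, 76 x 79 x 33 mm, loose on the bench behind the work. Origin: centre of the underside.
- brass_fitting: bystander: standing brass hose tail, 42 mm in diameter, 56 mm high, loose. Origin: centre of the underside.
- soapstone: bystander: white stick of marking chalk, 12 x 90 x 8 mm, loose near the front edge of the bench. Origin: centre of the underside.
There are look-alikes about, which are no part of the job. Several things have the shape of the liner_green; the one meant has the colours described above.

How it is judged:
By the outcome, as a careful person would: the job done as asked, in the order asked, and still so for the second after the job is handed in, with the robot touching nothing.
It also fails if it takes over 72 s, if anything falls off the work surface, if the arm or the gripper's body presses on something with over 40 N, if the wrist force passes 120 N, or if a joint passes its speed limit or range.

## Robot

A 6-joint arm with a two-finger parallel gripper is mounted at the origin on a cart in front of the work surface, level with it; the furniture and walls round the work are solid. World frame = base frame: x ahead of the robot, y to its left, z up, the work surface at z = 0. Lengths are in m, angles in rad, forces in N, time in s.
With the tool pointing down it reaches from about 0.4 to 0.825 m from the base axis. Payload 7 kg.
Tool frame: the origin (TCP) lies at the very end of the fingers, on their centre line; the grasp point (between the pads) lies 19 mm behind it; y points along the fingers, x is the direction in which the jaws open and shut, and the axes are right-handed (so a half turn about y gives the same grasp; the last joint's range is limited). The gripper opens to 88 mm and grips with 3 to 60 N. Pads are 19 mm wide; open, the fingers measure 130 mm over their backs; the gripper's body (78 mm by 193 mm) begins 47 mm behind the grasp point.
Start: joints at [1.51, 0.359, 0.012, 0, -1.224, -0.288], TCP at [0.231, 0.634, 0.227] pointing down, gripper open.
Joint ranges: [-3.07, 3.07], [-1.43, 2.12], [-1.02, 1.25], [-3.03, 1.67], [-3.05, -0], [-3.03, 3.03]. Speed limits (rad/s): [2.39, 2.39, 3.01, 3.14, 3.14, 3.14].

## Interface

Orientations are given as [roll, pitch, yaw] about the fixed x, y, z axes, in that order (R = Rz(yaw) Ry(pitch) Rx(roll)).
In Python, from station import arm gives the robot as it stands.
- The arm moves only by the tool move_arm, never from a script. Its arguments are lists of equal length, an entry for each row: "jaw": the closure, from 0 (fully open) to 1 (shut); "offset": the shift along the tool's x, y, z in m, a list of three; "roll": the turn about the tool's y in rad. In form: {"jaw": [jaw, ...], "offset": [[dx, dy, dz], ...], "roll": [roll, ...]}. A call has 1 to 5 rows; each row shifts and turns the commanded pose from where the row before left it, along the tool's axes as they then stand; what a row does not reach is not made up. A row lasts 1/8 s, in which the tool goes at most 62.5 mm and 10.7 degrees, less where a joint would pass 70% of its speed; a pose out of reach is approached as far as the arm can. A call is refused whole if a number of a shift passes 0.0625 or a number of a turn 0.188, either way. A call with a gripper value outside its range is refused whole. The fingers move at their own pace and stop on an object; "grip_force" is the grip in N (left out, the last holds). Time passes only in rows, so rows that do not move let the fingers close. It gives the time, the measured TCP pose, the force and the opening at its end, in the units of the state.
- arm.get_state(): the state, without advancing time (a new reading comes with each control period).
- arm.grab_frame(name): name is "side" or "top"; returns a dict with "pixels" (420x560x3 uint8, blue, green, red), "fovy" (degrees; the focal length in pixels is half the picture's height over the tangent of half this angle, whatever the lens; pixels are square), "cx", "cy" (the principal point, pixels), "position" and "attitude" of the camera in the world. Camera axes: x right, y down, z forward; pixel columns grow to the right and rows downward; lengths in m; the calibration is good to about 2 mm. A picture is of the moment at which its call begins. There is no depth.
- arm.job_done(): hands the job in, once; it reports no verdict.
Trained networks look in a picture, given as the dict that the camera call returned (one of the last four; its "shot" number tells which), for a name from the list of things; names that differ only in an ending like _2 or _b are one class to them, and where a whole thing is asked for, a point or a joint stands for the part that bears it (a point fixed in the world has none). Each returns a list of dicts, best first, with "p" (0 to 1); they miss things now and then, are a little off and sometimes report something else, mostly with a low value. They report only what shows in the picture. A call takes as long as a camera call. They do not tell look-alikes from the thing itself.
- arm.recognise(picture, thing): "position" ([x, y, z] in m, in world coordinates, good to about 4 mm: the middle of the surface that is visible of it).
- arm.landmark_of(picture, thing): "position" ([x, y, z] in m, in world coordinates, good to about 4 mm: a listed point, or the origin of a listed thing).
The state is a dict: "t": time; "q": joint angles; "qd": joint speeds; "joint_efforts": joint torques, N m; "eef_pos": TCP position; "ee_rot": TCP orientation; "force": force on the tool from outside, world axes, zero at the start; "moment": the same for the moment, N m; "width": finger opening in m.
Only numpy, scipy, OpenCV 4.12 (cv2) and the standard library are available. Lean on these libraries where they do the work, as an engineer would, in place of code of your own. Each camera call takes 0.05 s, during which the arm holds its last target.

## Working session

There is one attempt and no reset: what is moved stays moved. The work goes in short steps, Python scripts to look and compute and a tool call to move; the robot and the scene stay as the last step left them, time stands still between calls to the robot, and variables do not carry over. Pictures are saved under pics/ and viewed, and the job is handed in when it is done.

Besides the shell and the picture viewer there is one more tool, called after "Request:" as name([rows], argument=value, ...), one row to a line, values as JSON. move_arm: Moves the arm, as the interface text tells. Its arguments: {"type":"object","properties":{"jaw":{"type":"array","items":{"type":"number"}},"offset":{"type":"array","items":{"type":"array","items":{"type":"number"}}},"roll":{"type":"array","items":{"type":"number"}},"grip_force":{"type":"number"}},"required":["jaw","offset","roll"]}

```bash
ls; mkdir -p pics; python3 - <<'E'
from station import arm
import cv2
s=arm.get_state()
for k in s: print(k,s[k])
for n in ("side","top"):
    f=arm.grab_frame(n); cv2.imwrite(f"pics/{n}0.png",f["pixels"]); print(n,{k:f[k] for k in f if k!="pixels"})
    for th in ("tray","stand","scoop","scoop_lip","scoop_handle","lock_knob","liner_green","nut_1"):
        print(th,[(d["p"],d["position"]) for d in arm.landmark_of(f,th)][:4])
E
```

```text
pics
t 0.0
q [ 1.51011167e+00  3.59411057e-01  1.10410651e-02 -3.24499580e-04
 -1.22409894e+00 -2.88123650e-01]
qd [-0.00027819  0.00189906 -0.00086395 -0.00018828  0.00107875 -0.00054176]
joint_efforts [ 1.34705337e-03 -5.82720566e+01  2.93057781e+01  6.99706122e+00
  7.29577179e-03 -1.50381425e-04]
eef_pos [0.23055214 0.63387914 0.22560394]
ee_rot [-1.57061348e+00 -1.69034024e-03 -1.91971531e+00]
force [-0.52389083 -0.2893666   0.06795242]
moment [ 0.03841284 -0.01593124 -0.00567396]
width 0.08771285345301205
side {'fovy': 45.457764648601504, 'cx': 279.7151311091285, 'cy': 206.41953896397527, 'position': array([0.4343503 , 1.20584547, 0.9046027 ]), 'attitude': array([-2.18050818, -0.02019742, -3.02628574]), 'shot': 1}
tray [(0.63, [0.5777, 0.0664, 0.0014]), (0.29, [0.3629, 0.2726, 0.0092])]
stand [(0.79, [0.4201, 0.2862, 0.0011])]
scoop [(0.78, [0.4201, 0.2845, 0.0121]), (0.44, [0.6339, 0.0989, 0.0013])]
scoop_lip [(0.59, [0.3666, 0.2765, 0.0109])]
scoop_handle [(0.96, [0.4774, 0.2991, 0.0813]), (0.19, [0.3963, 0.2797, 0.012])]
lock_knob [(0.68, [0.4978, 0.3477, 0.0468]), (0.54, [0
[... 356 characters left out ...]
6296988487, 'position': array([0.28037956, 0.04932779, 1.31610853]), 'attitude': array([-2.94138750e+00,  1.86693497e-03, -1.67576412e+00]), 'shot': 2}
tray [(0.96, [0.5849, 0.0648, 0.001]), (0.49, [0.4157, 0.2894, 0.0023])]
stand []
scoop [(0.69, [0.4161, 0.2907, 0.0061])]
scoop_lip [(0.66, [0.3678, 0.2729, 0.0132]), (0.42, [0.4175, 0.288, 0.0045])]
scoop_handle [(0.76, [0.4764, 0.299, 0.0744])]
lock_knob [(0.64, [0.5013, 0.3481, 0.0403])]
liner_green [(0.93, [0.5863, -0.3279, 0.0026]), (0.83, [0.5174, 0.023, 0.0037]), (0.55, [0.4149, 0.2887, 0.0059])]
nut_1 [(0.64, [0.4245, 0.2848, 0.012]), (0.43, [0.4533, 0.2977, 0.0145]), (0.42, [0.3946, 0.2824, 0.0115]), (0.25, [0.4162, 0.289, 0.0072])]
```

View pics/side0.png

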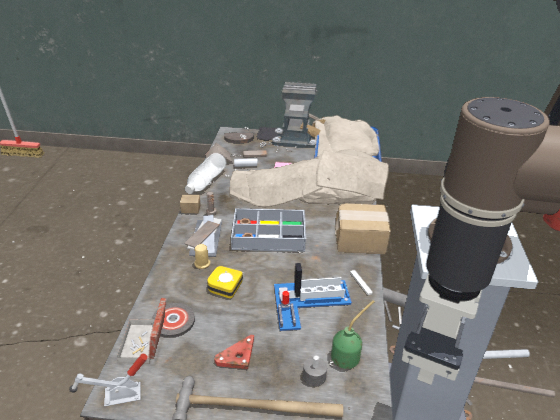

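View pics/top0.png

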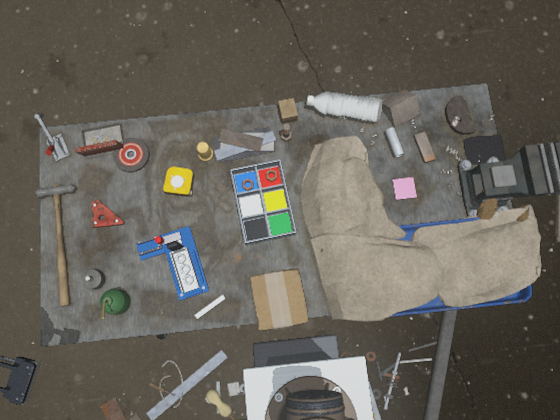

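```bash
python3 - <<'E'
import cv2
a=cv2.imread("pics/top0.png")
cv2.imwrite("pics/t_stand.png",cv2.resize(a[220:310,130:220],None,fx=6.5,fy=6.5,interpolation=cv2.INTER_CUBIC))
cv2.imwrite("pics/t_tray.png",cv2.resize(a[155:250,225:305],None,fx=6,fy=6,interpolation=cv2.INTER_CUBIC))
a=cv2.imread("pics/side0.png")
cv2.imwrite("pics/s_all.png",cv2.resize(a[200:340,190:390],None,fx=4,fy=4,interpolation=cv2.INTER_CUBIC))
E
```

```text
(no output)
```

View pics/t_stand.png

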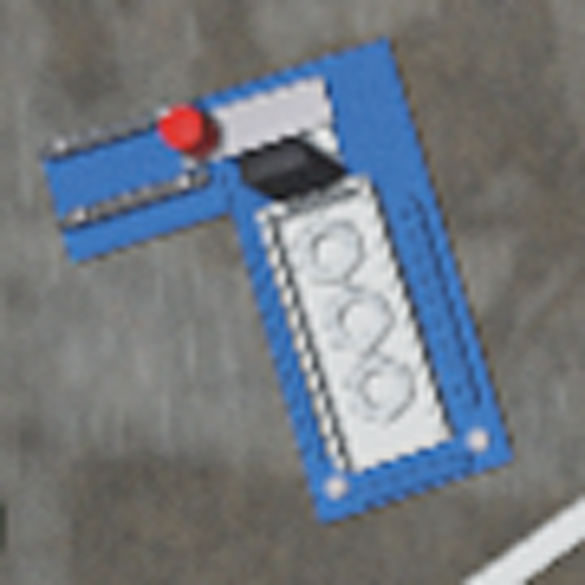

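View pics/t_tray.png

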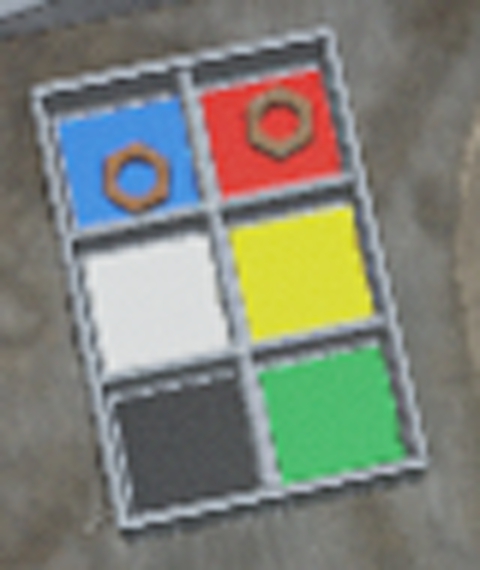

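View pics/s_all.png

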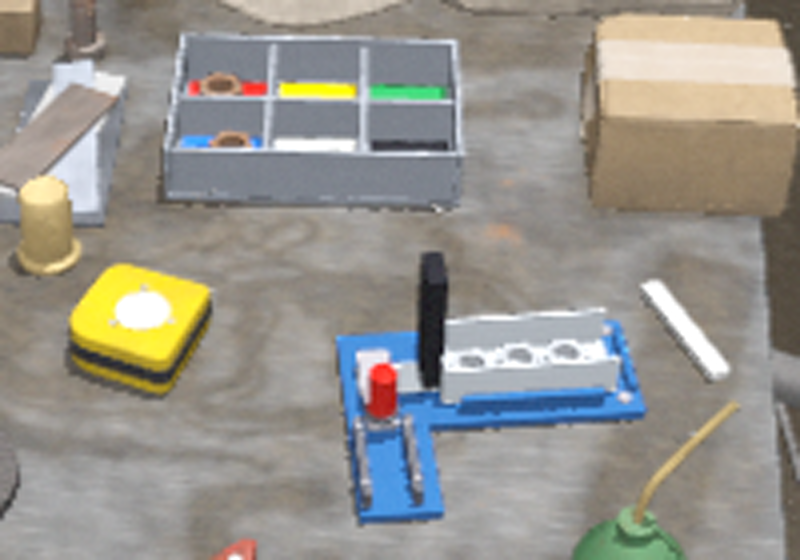

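```bash
cat > h.py <<'E'
import numpy as np
from scipy.spatial.transform import Rotation as Ro
from scipy.optimize import least_squares
CAM={'side':dict(fovy=45.457764648601504,cx=279.7151311091285,cy=206.41953896397527,p=[0.4343503,1.20584547,0.9046027],a=[-2.18050818,-0.02019742,-3.02628574]),
'top':dict(fovy=46.60052509190047,cx=279.18167797989895,cy=214.16256296988487,p=[0.28037956,0.04932779,1.31610853],a=[-2.94138750e+00,1.86693497e-03,-1.67576412e+00])}
def proj(c,P):
    c=CAM[c];f=210/np.tan(np.radians(c['fovy'])/2)
    R=Ro.from_euler('xyz',c['a']).as_matrix()
    X=(np.atleast_2d(P)-c['p'])@R
    return np.c_[c['cx']+f*X[:,0]/X[:,2],c['cy']+f*X[:,1]/X[:,2]]
def ray(c,uv,z):
    c=CAM[c];f=210/np.tan(np.radians(c['fovy'])/2)
    R=Ro.from_euler('xyz',c['a']).as_matrix()
    d=R@[(uv[0]-c['cx'])/f,(uv[1]-c['cy'])/f,1]; p=np.array(c['p'])
    return p+d*(z-p[2])/d[2]
def place(pose,P):
    x,y,w=pose;P=np.array(P,float);c,s=np.cos(w),np.sin(w)
    return np.c_[x+c*P[:,0]-s*P[:,1],y+s*P[:,0]+c*P[:,1],P[:,2]]
def cr(uv,s,o): return (np.array(uv,float)+.5)/s-.5+o
def fit(obs,x0):
    # obs: {cam:(pts3,uv)}
    g=lambda q:np.concatenate([(proj(c,place(q,P))-uv).ravel() for c,(P,uv) in obs.items()])
    r=least_squares(g,x0,loss='soft_l1'); return r.x,g(r.x).reshape(-1,2)
E
python3 - <<'E'
from h import *
S=[[115,-41,8],[-70,-41,8],[-70,41,8],[115,110,8]]
Sp=np.array(S)/1000
t=cr([(387,40),(512,460),(322,522),(42,155)],6.5,(130,220))
s=cr([(337,338),(620,322),(645,413),(362,522)],4,(190,200))
for o in ({'top':(Sp,t)},{'side':(Sp,s)},{'top':(Sp,t),'side':(Sp,s)}):
    x,r=fit(o,[.418,.287,.25]); print(x,r.round(1).tolist())
    print(place(x,[[.095,.040,.0435],[.060,0,.078],[-.055,0,.011]]))
T=np.array([[103,69.5,45],[103,-69.5,45],[-103,-69.5,45],[-103,69.5,45]])/1000
t=cr([(32,93),(333,30),(425,463),(123,528)],6,(225,155))
s=cr([(168,150),(182,35),(458,38),(462,152)],4,(190,200))
for o in ({'top':(T,t)},{'side':(T,s)},{'top':(T,t),'side':(T,s)}):
    x,r=fit(o,[.58,.066,0.2]); print(x,r.round(1).tolist())
    print(place(x,[[-.067,-.0335,.004]]))
E
```

```text
[0.41809415 0.28650321 0.21854762] [[-0.0, -0.3], [0.5, 0.2], [0.0, 0.6], [-0.5, -0.5]]
[[0.50216194 0.34614889 0.0435    ]
 [0.47666695 0.29951193 0.078     ]
 [0.36440241 0.27457855 0.011     ]]
[0.4185633  0.29033812 0.22356985] [[-0.4, 0.2], [-0.1, -0.2], [0.8, 0.1], [-0.2, -0.2]]
[[0.50233047 0.35040525 0.0435    ]
 [0.47707003 0.30364084 0.078     ]
 [0.36493213 0.27814395 0.011     ]]
[0.41838149 0.28797029 0.22154277] [[-0.7, -0.3], [-0.0, 0.0], [-0.5, 0.6], [-1.1, -0.4], [-0.2, -0.5], [0.0, -0.7], [0.8, -0.5], [-0.1, -1.1]]
[[0.50227026 0.34786749 0.0435    ]
 [0.47691507 0.30115439 0.078     ]
 [0.36472572 0.27588487 0.011     ]]
[0.57918075 0.06483463 0.10610595] [[-0.1, -0.6], [-0.2, -0.5], [0.9, 0.4], [-0.4, 0.6]]
[[0.51610544 0.02442727 0.004     ]]
[0.57955804 0.06498643 0.11736606] [[-0.4, -0.1], [-0.3, -0.5], [-0.1, -0.1], [1.0, 0.5]]
[[0.51694171 0.0238714  0.004     ]]
[0.57942343 0.06485328 0.10988702] [[-0.3, -0.6], [-0.3, -0.6], [1.0, 0.2], [-0.3, 0.5], [-0.5, -0.3], [-0.1, -0.6], [0.2, -0.0], [0.9, 0.6]]
[[0.51650136 0.02420772 0.004     ]]
```

```bash
cat >> h.py <<'E'
ST=(0.4184,0.2880,0.2215); TR=(0.5794,0.0649,0.110)
def tri(us,ut):
    g=lambda X:np.concatenate([(proj('side',X)-us).ravel(),(proj('top',X)-ut).ravel()])
    r=least_squares(g,[.5,.2,.03]);return r.x,g(r.x)
def inv(pose,P):
    x,y,w=pose;d=np.array(P[:2])-[x,y];c,s=np.cos(w),np.sin(w)
    return [c*d[0]+s*d[1],-s*d[0]+c*d[1],P[2]]
def toward(pos,yaw):
    from station import arm
    s=arm.get_state();R=Ro.from_euler('xyz',s['ee_rot']);d=R.inv().apply(np.array(pos)-s['eef_pos'])
    w=(yaw-s['ee_rot'][2]+np.pi)%(2*np.pi)-np.pi
    print('t',round(s['t'],2),'pos',s['eef_pos'].round(4),'rot',s['ee_rot'].round(3),'F',s['force'].round(1),'w',round(s['width'],4))
    c,sn=np.cos(yaw),np.sin(yaw);D=np.array(pos)-s['eef_pos']
    print('cur-tool off',d.round(4),'roll',round(-w,4),' in final tool axes:',np.round([c*D[0]+sn*D[1],-D[2],-sn*D[0]+c*D[1]],4))
E
python3 - <<'E'
from h import *
import cv2
b={}
for n in('side','top'):
    a=cv2.imread(f'pics/{n}0.png').astype(int)
    x0,y0,x1,y1=(270,280,300,312) if n=='side' else (150,230,172,252)
    m=np.zeros(a.shape[:2],bool); sub=a[y0:y1,x0:x1]; mm=(sub[...,2]>150)&(sub[...,1]<90)&(sub[...,0]<90)
    ys,xs=np.nonzero(mm); b[n]=(xs.min()+x0,xs.max()+x0,ys.min()+y0,ys.max()+y0,xs.mean()+x0,ys.mean()+y0);print(n,b[n])
for L in(0,.004,.008):
    P=place(ST,[[.095,.040+L,z] for z in(.025,.056)]); print(L,proj('side',P).round(1).tolist(),proj('top',P).round(1).tolist())
P=place(ST,[[.060,0,z] for z in(.036,.102)]);print(proj('side',P).round(1).tolist(),proj('top',P).round(1).tolist())
k=place(ST,[[.095,.044,.10]])[0];print(k)
toward(k,-1.349)
E
```

```text
side (np.int64(282), np.int64(288), np.int64(291), np.int64(303), np.float64(285.32), np.float64(297.3466666666667))
top (np.int64(154), np.int64(160), np.int64(237), np.int64(242), np.float64(157.59375), np.float64(239.28125))
0 [[285.3, 301.4], [285.6, 292.1]] [[160.3, 240.8], [157.5, 239.1]]
0.004 [[285.5, 302.6], [285.8, 293.3]] [[158.9, 241.3], [156.0, 239.6]]
0.008 [[285.7, 303.8], [286.0, 294.5]] [[157.4, 241.8], [154.5, 240.1]]
[[297.6, 285.6], [298.7, 265.5]] [[177.5, 247.8], [172.1, 244.4]]
[0.50141255 0.35179589 0.1       ]
t 0.9 pos [0.2307 0.6343 0.2266] rot [-1.571  0.    -1.92 ] F [ 0.2 -0.3  0.5] w 0.0879
cur-tool off [0.173  0.1266 0.351 ] roll -0.5706  in final tool axes: [0.3352 0.1266 0.2019]
```

Request:
move_arm([
  [0.022,0,0.045],
  [0.022,0,0.045],
  [0.022,0,0.045],
  [0.022,0,0.045],
  [0.022,0,0.045],
], jaw=[0,0,0,0,0], roll=[0,0,0,0,0], grip_force=30)

```text
t: 1.52
eef_pos: [0.4055, 0.4529, 0.2268]
ee_rot: [-1.571, 0.001, -1.919]
force: [0.7, -0.3, -0.5]
width: 0.0874
```

Request:
move_arm([
  [0.022,0,0.045],
  [0.022,0,0.045],
  [0,0,0],
  [0,0,0],
  [0,0,0],
], jaw=[0,0,0,0,0], roll=[0,0,-0.18,-0.18,-0.18])

```text
t: 2.15
eef_pos: [0.4743, 0.3817, 0.2266]
ee_rot: [-1.571, 0.0, -1.374]
force: [-0.5, 0.8, -0.1]
width: 0.0871
```

```bash
python3 - <<'E'
from h import *
toward(place(ST,[[.095,.042,.030]])[0],-1.349)
E
```

```text
t 2.15 pos [0.4743 0.3817 0.2266] rot [-1.571  0.    -1.374] F [-0.5  0.8 -0.1] w 0.0871
cur-tool off [0.0366 0.1966 0.0208] roll -0.0252  in final tool axes: [0.0371 0.1966 0.0199]
```

Request:
move_arm([
  [0.037,0,0.02],
  [0,0.05,0],
  [0,0.05,0],
  [0,0.05,0],
  [0,0,0],
], jaw=[0,0,0,0,0], roll=[-0.025,0,0,0,0])

```text
t: 2.78
eef_pos: [0.4989, 0.3472, 0.0731]
ee_rot: [-1.577, -0.005, -1.355]
force: [-1.0, -0.3, 0.4]
width: 0.0879
```

```bash
python3 - <<'E'
from h import *
from station import arm
import cv2
toward(place(ST,[[.095,.042,.030]])[0],-1.349)
for n,(x0,y0,x1,y1) in (('side',(220,220,370,340)),('top',(120,200,220,300))):
    f=arm.grab_frame(n)['pixels'];cv2.imwrite(f'pics/{n}1.png',cv2.resize(f[y0:y1,x0:x1],None,fx=5,fy=5,interpolation=cv2.INTER_CUBIC))
E
```

```text
t 2.77 pos [0.4989 0.3472 0.0731] rot [-1.577 -0.005 -1.355] F [-1.  -0.3  0.4] w 0.0879
cur-tool off [-0.0022  0.0431  0.0037] roll -0.0062  in final tool axes: [-0.002   0.0431  0.0035]
```

View pics/side1.png

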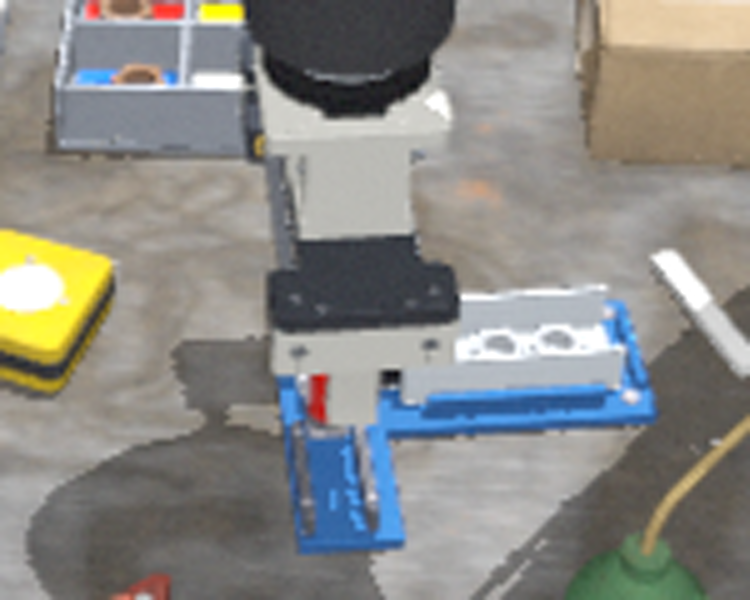

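View pics/top1.png

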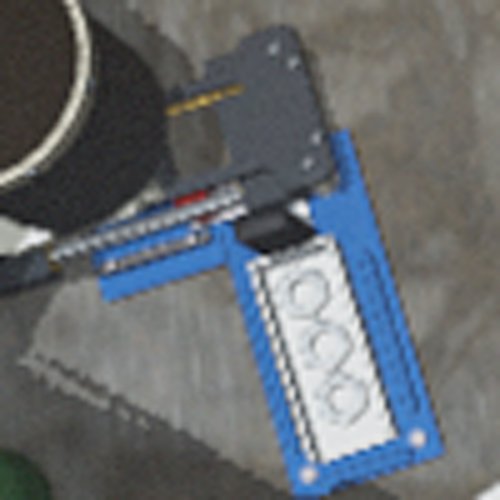

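```bash
python3 - <<'E'
from h import *
from station import arm
s=arm.get_state();R=Ro.from_euler('xyz',s['ee_rot'])
for dx in(-.065,-.044,.044,.065):
  P=s['eef_pos']+R.apply([[dx,0,-.0095],[dx,0,.0095]])
  print(dx,((proj('side',P)-(220,220))*5).round(0).tolist(),((proj('top',P)-(120,200))*5).round(0).tolist())
toward(place(ST,[[.095,.042,.030]])[0],-1.349)
E
```

```text
-0.065 [[368.0, 430.0], [326.0, 433.0]] [[55.0, 248.0], [46.0, 213.0]]
-0.044 [[362.0, 397.0], [321.0, 399.0]] [[95.0, 235.0], [85.0, 201.0]]
0.044 [[340.0, 265.0], [301.0, 267.0]] [[260.0, 182.0], [250.0, 147.0]]
0.065 [[335.0, 236.0], [297.0, 238.0]] [[300.0, 169.0], [290.0, 134.0]]
t 2.88 pos [0.5015 0.35   0.0778] rot [-1.57  -0.    -1.354] F [0.2 0.6 0.8] w 0.0877
cur-tool off [0.0002 0.0478 0.0003] roll -0.0049  in final tool axes: [0.0002 0.0478 0.0003]
```

Request:
move_arm([
  [0,0.024,0],
  [0,0.023,0],
  [0,0,0],
  [0,0,0],
  [0,0,0],
], jaw=[0,0,0.6,1,1], roll=[-0.005,0,0,0,0], grip_force=30)

```text
t: 3.5
eef_pos: [0.5033, 0.3506, 0.034]
ee_rot: [-1.565, 0.001, -1.347]
force: [2.9, -5.3, 18.6]
width: 0.0629
```

Request:
move_arm([
  [0,0,0],
  [0,0,0],
  [0,0,0],
], jaw=[1,1,1], roll=[0,0,0])

```text
t: 3.88
eef_pos: [0.5057, 0.3508, 0.036]
ee_rot: [-1.561, 0.001, -1.346]
force: [11.5, -12.6, 23.5]
width: 0.0329
```

Request:
move_arm([
  [0,-0.013,0],
  [0,0,0],
  [0,0,0],
], jaw=[0.5,0.5,0.5], roll=[0,0,0])

```text
t: 4.25
eef_pos: [0.5006, 0.3498, 0.0428]
ee_rot: [-1.57, 0.001, -1.35]
force: [0.2, -0.0, -0.8]
width: 0.0441
```

```bash
python3 - <<'E'
from h import *
from station import arm
import cv2
toward(place(ST,[[.095,.042,.044]])[0],-1.349)
for n,(x0,y0,x1,y1) in (('side',(220,220,370,340)),('top',(120,200,220,300))):
    f=arm.grab_frame(n)['pixels'];cv2.imwrite(f'pics/{n}2.png',cv2.resize(f[y0:y1,x0:x1],None,fx=5,fy=5,interpolation=cv2.INTER_CUBIC))
E
```

```text
t 4.25 pos [0.5006 0.3498 0.0428] rot [-1.57e+00  1.00e-03 -1.35e+00] F [ 0.2 -0.  -0.8] w 0.0441
cur-tool off [ 0.0002 -0.0012  0.0012] roll -0.0006  in final tool axes: [ 0.0002 -0.0012  0.0012]
```

View pics/side2.png

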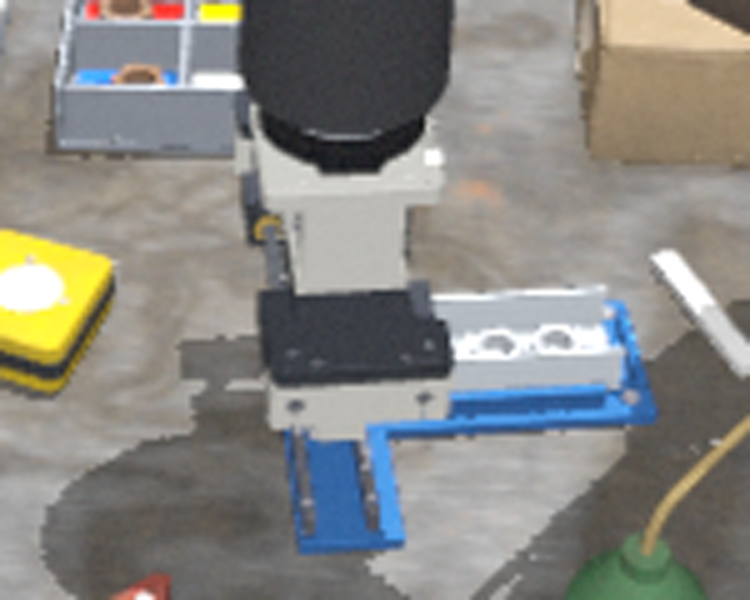

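View pics/top2.png

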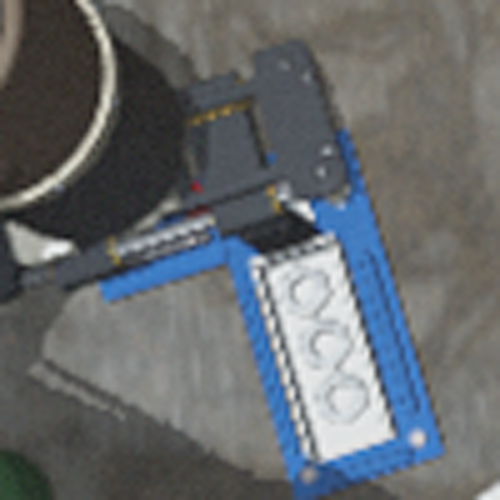

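Request:
move_arm([
  [0,-0.002,0.001],
  [0,0,0],
  [0,0,0],
  [0,0,0],
  [0,0,0],
], jaw=[1,1,1,1,1], roll=[0,0,0,0,0], grip_force=30)

```text
t: 4.97
eef_pos: [0.5017, 0.3492, 0.0444]
ee_rot: [-1.571, -0.001, -1.35]
force: [2.1, -3.0, -0.7]
width: 0.0171
```

Request:
move_arm([
  [-0.01,0,0],
  [-0.01,0,0],
  [-0.01,0,0],
  [-0.005,0,0],
  [0,0,0],
], jaw=[1,1,1,1,1], roll=[0,0,0,0,0])

```text
t: 5.6
eef_pos: [0.4939, 0.3851, 0.0445]
ee_rot: [-1.57, 0.001, -1.349]
force: [1.8, 2.0, -4.9]
width: 0.0169
```

```bash
python3 - <<'E'
from h import *
from station import arm
s=arm.get_state();print(inv(ST,s['eef_pos']),s['force'])
E
```

```text
[np.float64(0.09499661988468672), np.float64(0.07808778343366075), np.float64(0.044526476830475836)] [ 1.79481111  1.98072359 -4.92135263]
```

Request:
move_arm([
  [-0.004,0,0],
  [0,0,0],
  [0,0,0],
], jaw=[1,1,1], roll=[0,0,0])

```text
t: 5.98
eef_pos: [0.4932, 0.3879, 0.0445]
ee_rot: [-1.571, 0.001, -1.35]
force: [2.7, 0.6, -6.3]
width: 0.0165
```

Request:
move_arm([
  [-0.002,0,0],
  [0,0,0],
], jaw=[1,1], roll=[0,0])

```text
t: 6.22
eef_pos: [0.4929, 0.389, 0.0445]
ee_rot: [-1.571, -0.001, -1.35]
force: [4.3, -1.6, -5.6]
width: 0.0168
```

Request:
move_arm([
  [-0.002,0,0],
  [0,0,0],
], jaw=[1,1], roll=[0,0])

```text
t: 6.48
eef_pos: [0.4928, 0.3892, 0.0444]
ee_rot: [-1.572, -0.003, -1.35]
force: [9.0, -8.1, -3.8]
width: 0.017
```

Request:
move_arm([
  [-0.002,0,0],
  [0,0,0],
], jaw=[1,1], roll=[0,0])

```text
t: 6.72
eef_pos: [0.4926, 0.3893, 0.0442]
ee_rot: [-1.573, -0.006, -1.35]
force: [11.5, -13.8, -3.1]
width: 0.0167
```

Request:
move_arm([
  [-0.002,0,0],
  [0,0,0],
], jaw=[1,1], roll=[0,0])

```text
t: 6.98
eef_pos: [0.4925, 0.3895, 0.0442]
ee_rot: [-1.574, -0.008, -1.351]
force: [15.4, -19.2, -1.2]
width: 0.0171
```

```bash
python3 - <<'E'
from h import *
from station import arm
s=arm.get_state();print(inv(ST,s['eef_pos']),s['force'])
E
```

```text
[np.float64(0.09460370148694378), np.float64(0.08270641575177415), np.float64(0.04417193785259779)] [ 15.35479375 -19.23614747  -1.23076612]
```

Request:
move_arm([
  [0.003,0,0],
  [0,0,0],
  [0,-0.02,0],
  [0,-0.06,0],
  [0,-0.02,0],
], jaw=[0.6,0.6,0.6,0.6,0.6], roll=[0,0,0,0,0])

```text
t: 7.6
eef_pos: [0.493, 0.3948, 0.149]
ee_rot: [-1.566, 0.004, -1.348]
force: [-0.5, 0.0, -0.7]
width: 0.0351
```

```bash
sed -i 's/^ST=(0.4184,0.2880,0.2215)/ST=(0.4188,0.2860,0.2215)/' h.py; python3 - <<'E'
from h import *
from station import arm
import cv2
toward(place(ST,[[.060,0,.008+.055-.019]])[0],-1.349)
for n,(x0,y0,x1,y1) in (('side',(220,220,370,340)),('top',(120,200,220,300))):
    f=arm.grab_frame(n)['pixels'];cv2.imwrite(f'pics/{n}3.png',cv2.resize(f[y0:y1,x0:x1],None,fx=5,fy=5,interpolation=cv2.INTER_CUBIC))
E
```

```text
t 7.6 pos [0.493  0.3948 0.149 ] rot [-1.566  0.004 -1.348] F [-0.5  0.  -0.7] w 0.0351
cur-tool off [ 0.0902  0.1045 -0.0368] roll 0.0008  in final tool axes: [ 0.0899  0.105  -0.0363]
```

View pics/side3.png

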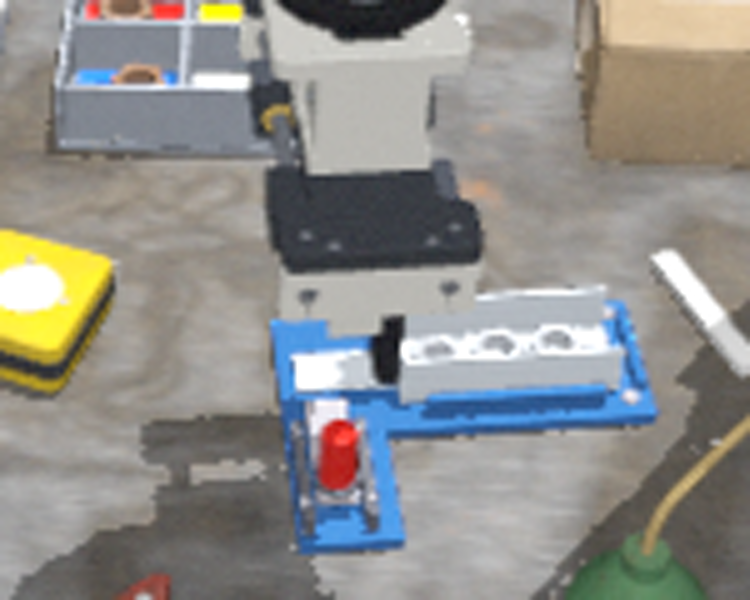

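View pics/top3.png

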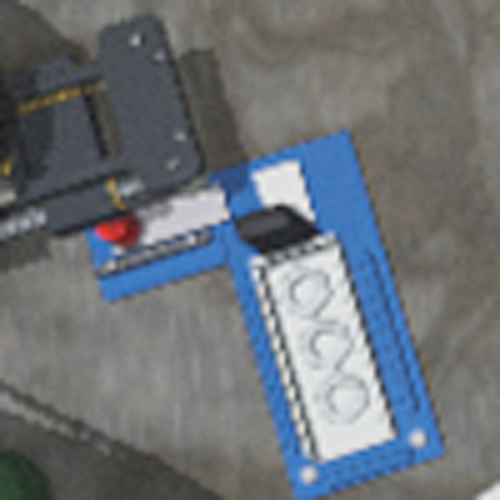

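Request:
move_arm([
  [0.045,0,-0.018],
  [0.045,0,-0.018],
  [0,0,0],
  [0,0.03,0],
  [0,0.03,0],
], jaw=[0,0,0,0,0], roll=[0,0,0,0,0])

```text
t: 8.32
eef_pos: [0.4766, 0.2978, 0.0839]
ee_rot: [-1.57, 0.001, -1.349]
force: [0.4, 0.1, -0.6]
width: 0.0793
```

```bash
python3 - <<'E'
from h import *
from station import arm
toward(place(ST,[[.060,0,.044]])[0],-1.349)
E
```

```text
t 8.32 pos [0.4766 0.2978 0.0839] rot [-1.570e+00  1.000e-03 -1.349e+00] F [ 0.4  0.1 -0.6] w 0.0793
cur-tool off [-0.0012  0.0399  0.001 ] roll -0.0003  in final tool axes: [-0.0012  0.0399  0.001 ]
```

Request:
move_arm([
  [-0.001,0.02,0.001],
  [0,0.02,0],
  [0,0,0],
  [0,0,0],
  [0,0,0],
], jaw=[0,0,1,1,1], roll=[0,0,0,0,0], grip_force=10)

```text
t: 8.95
eef_pos: [0.4779, 0.2987, 0.0454]
ee_rot: [-1.57, 0.001, -1.349]
force: [0.3, -0.7, -0.3]
width: 0.0635
```

Request:
move_arm([
  [0,0,0],
  [0,0,0],
  [0,0,0],
  [0,0,0],
], jaw=[1,1,1,1], roll=[0,0,0,0])

```text
t: 9.45
eef_pos: [0.4776, 0.2983, 0.0447]
ee_rot: [-1.57, 0.0, -1.35]
force: [-0.1, 0.5, 2.4]
width: 0.0282
```

Request:
move_arm([
  [0,0,0],
  [0,-0.004,0],
  [0,-0.004,0],
  [0,-0.002,0],
  [0,0,0],
], jaw=[1,1,1,1,1], roll=[0,0,0,0,0], grip_force=10)

```text
t: 10.07
eef_pos: [0.4775, 0.2981, 0.0547]
ee_rot: [-1.571, 0.0, -1.35]
force: [-0.7, 0.9, -2.8]
width: 0.0277
```

```bash
cat >> h.py <<'E'
def snap(k,boxes=None,names=('side','top')):
    from station import arm; import cv2
    boxes=boxes or {'side':(230,220,380,320),'top':(140,200,240,300)}
    ims=[]
    for n in names:
        x0,y0,x1,y1=boxes[n]; f=arm.grab_frame(n)['pixels']; cv2.imwrite(f'pics/full_{n}{k}.png',f)
        cv2.imwrite(f'pics/{n}{k}.png',cv2.resize(f[y0:y1,x0:x1],None,fx=5,fy=5,interpolation=cv2.INTER_CUBIC))
    s=arm.get_state();print('t',round(s['t'],2),s['eef_pos'].round(4),s['ee_rot'].round(3),'F',s['force'].round(1),'M',s['moment'].round(2),'w',round(s['width'],4))
E
python3 -c "
from h import *
snap(4)"
```

```text
t 10.18 [0.4774 0.298  0.0545] [-1.571  0.    -1.35 ] F [ 0.2  0.6 -1.9] M [-0.07 -0.11  0.02] w 0.0281
```

View pics/side4.png

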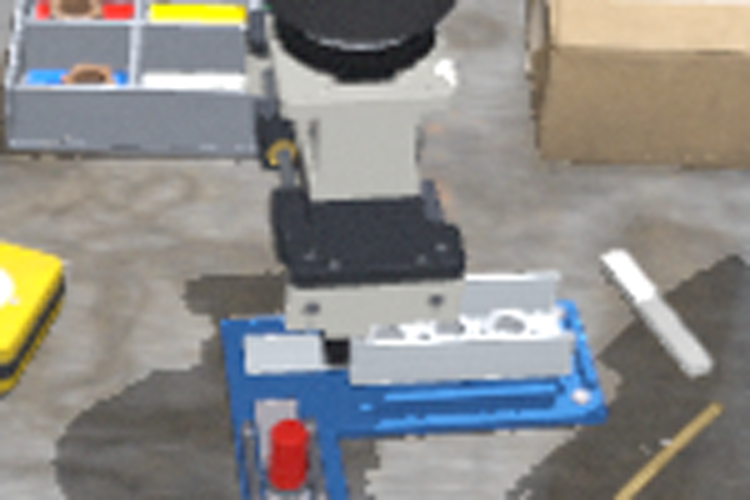

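Request:
move_arm([
  [0,0,0],
  [0,0,0],
  [0,0,0],
], jaw=[1,1,1], roll=[0,0,0], grip_force=5)

```text
t: 10.55
eef_pos: [0.4774, 0.298, 0.0545]
ee_rot: [-1.571, -0.0, -1.35]
force: [-0.8, -0.0, -2.7]
width: 0.0278
```

```bash
python3 -c "
from h import *
snap(5)"
```

```text
t 10.65 [0.4774 0.298  0.0545] [-1.571 -0.    -1.35 ] F [-0.2 -0.7 -2.9] M [-0.06 -0.02  0.06] w 0.0282
```

View pics/side5.png

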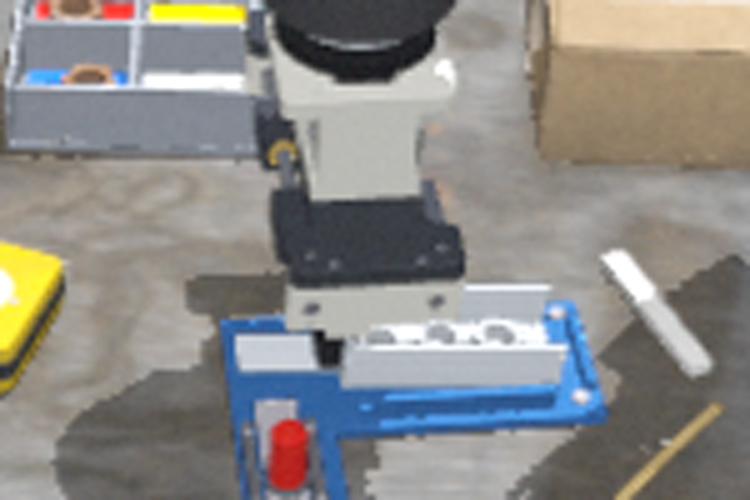

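Request:
move_arm([
  [0,0,0],
  [0,0,0],
  [0,-0.01,0],
  [0,-0.025,0],
  [0,-0.025,0],
], jaw=[1,1,1,1,1], roll=[0,0,0,0,0], grip_force=45)

```text
t: 11.28
eef_pos: [0.4775, 0.2981, 0.1158]
ee_rot: [-1.571, 0.0, -1.35]
force: [0.9, -0.1, -3.4]
width: 0.0278
```

```bash
cat >> h.py <<'E'
def piv(th,s=.030,fx=-.0355,fz=.039,H=.055,clear=0):
    c,sn=np.cos(th),np.sin(th)
    lx,lz=fx-s*c-clear*0,fz-s*sn+clear
    return lx+.115*c-H*sn, lz+.115*sn+H*c
def tcp(th,y=-.0335,**k):
    x,z=piv(th,**k);P=place(TR,[[x,y,z-.019]])[0];return P
E
python3 -c "
from h import *
snap(6,{'side':(230,180,380,320),'top':(140,200,240,300)})
for d in (0,5,10,15,20,25,30,35,40): print(d,np.round(piv(np.radians(d)),4))
toward(tcp(np.radians(5),clear=.03),-1.461)"
```

```text
t 11.38 [0.479  0.2995 0.1181] [-1.566  0.003 -1.349] F [ 0.3  0.9 -2.6] M [ 0.06 -0.19 -0.03] w 0.0276
0 [0.0495 0.094 ]
5 [0.0444 0.1012]
10 [0.0387 0.1079]
15 [0.0324 0.1141]
20 [0.0256 0.1198]
25 [0.0183 0.1248]
30 [0.0106 0.1291]
35 [0.0026 0.1328]
40 [-0.0057  0.1358]
t 11.38 pos [0.479  0.2995 0.1181] rot [-1.566  0.003 -1.349] F [ 0.3  0.9 -2.6] w 0.0276
cur-tool off [0.2892 0.0054 0.0866] roll 0.112  in final tool axes: [0.2777 0.0059 0.1184]
```

View pics/side6.png

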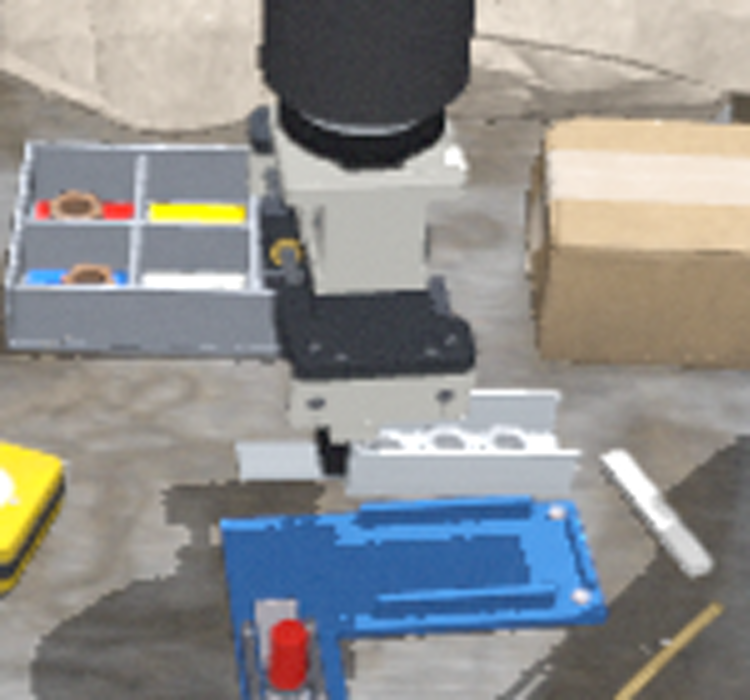

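Request:
move_arm([
  [0.01,-0.01,0.003],
  [0.02,-0.006,0.006],
  [0.03,0,0.009],
  [0.035,0,0.0105],
  [0.035,0,0.0105],
], jaw=[1,1,1,1,1], roll=[0,0.02,0.03,0.03,0.03])

```text
t: 12.0
eef_pos: [0.5398, 0.1748, 0.1302]
ee_rot: [-1.572, -0.001, -1.462]
force: [0.7, 0.5, -1.8]
width: 0.0278
```

Request:
move_arm([
  [0.035,0,0.012],
  [0.035,0,0.012],
  [0.03,0,0.01],
  [0.02,0,0.008],
  [0.01,0,0.004],
], jaw=[1,1,1,1,1], roll=[0,0,0,0,0])

```text
t: 12.62
eef_pos: [0.5995, 0.0508, 0.13]
ee_rot: [-1.572, -0.0, -1.462]
force: [-0.4, -0.5, -2.6]
width: 0.0279
```

```bash

python3 -c "
from h import *
snap(7,{'side':(220,130,370,270),'top':(190,130,320,250)})
toward(tcp(np.radians(5),clear=.01),-1.461)"
```

```text
t 12.72 [0.5995 0.0516 0.1301] [-1.572 -0.    -1.462] F [-0.1  0.6 -3.2] M [-0.03  0.01  0.02] w 0.0278
t 12.72 pos [0.5995 0.0516 0.1301] rot [-1.572 -0.    -1.462] F [-0.1  0.6 -3.2] w 0.0278
cur-tool off [0.0181 0.0379 0.0259] roll -0.0008  in final tool axes: [0.0181 0.0379 0.0259]
```

View pics/side7.png

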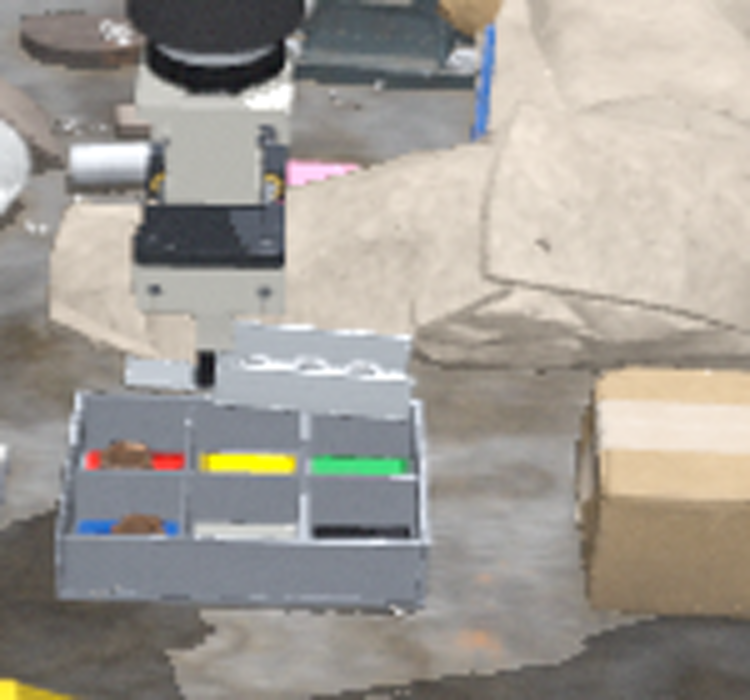

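View pics/top7.png

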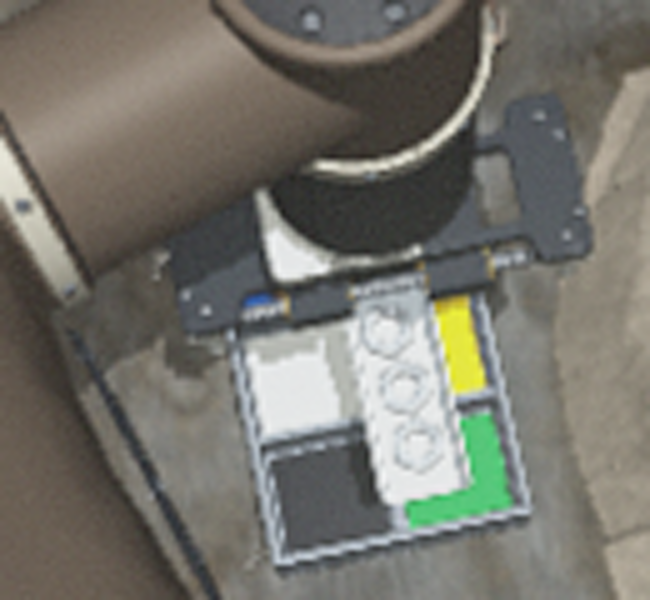

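Request:
move_arm([
  [0.006,0,0.008],
  [0.008,0.008,0.012],
  [0.004,0.015,0.006],
  [0,0.011,0],
  [0,0,0],
], jaw=[1,1,1,1,1], roll=[0,0,0,0,0])

```text
t: 13.35
eef_pos: [0.626, 0.038, 0.0946]
ee_rot: [-1.574, -0.001, -1.46]
force: [0.6, 0.2, -2.7]
width: 0.0279
```

```bash

python3 -c "
from h import *
snap(8,{'side':(220,130,370,270),'top':(190,130,320,250)})
toward(tcp(np.radians(5),clear=.01),-1.461)
toward(tcp(np.radians(5),clear=.0),-1.461)"
```

```text
t 13.45 [0.6271 0.0383 0.0964] [-1.571 -0.    -1.459] F [-0.5  0.1 -2.6] M [ 0.02 -0.09 -0.03] w 0.0278
t 13.45 pos [0.6271 0.0383 0.0964] rot [-1.571 -0.    -1.459] F [-0.5  0.1 -2.6] w 0.0278
cur-tool off [ 0.0018  0.0042 -0.0001] roll 0.0017  in final tool axes: [ 0.0018  0.0042 -0.0001]
t 13.45 pos [0.6271 0.0383 0.0964] rot [-1.571 -0.    -1.459] F [-0.5  0.1 -2.6] w 0.0278
cur-tool off [ 0.0018  0.0142 -0.0001] roll 0.0017  in final tool axes: [ 0.0018  0.0142 -0.0001]
```

View pics/side8.png

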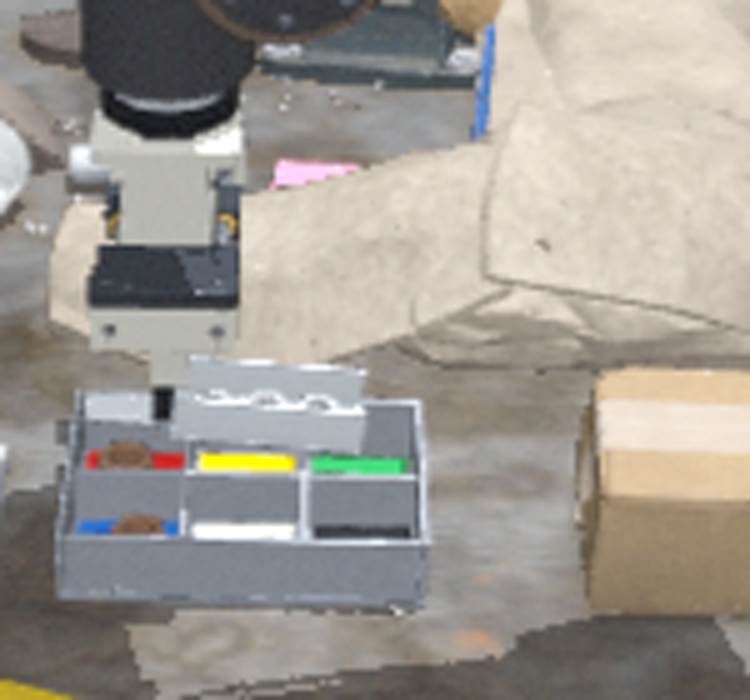

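View pics/top8.png

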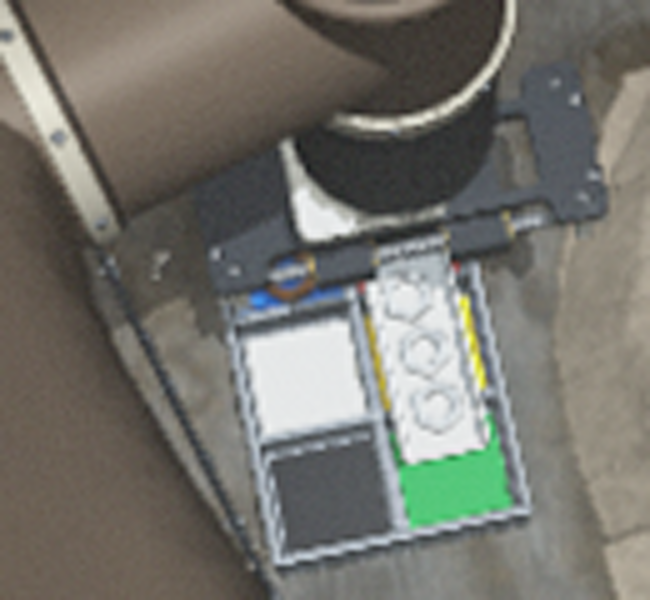

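```bash

python3 -c "
from h import *
for p in ((403,467),(487,448)): print(inv(TR,ray('top',((p[0]+.5)/5-.5+190,(p[1]+.5)/5-.5+130),.05)))"
```

```text
[np.float64(-0.06559892650837437), np.float64(-0.006907782775691677), np.float64(0.050000000000000044)]
[np.float64(-0.06510224023285816), np.float64(-0.05244305527806942), np.float64(0.050000000000000044)]
```

Request:
move_arm([
  [0.002,0.005,0],
  [0,0.005,0],
  [0,0,0],
  [0,0,0],
], jaw=[1,1,1,1], roll=[0,0,0,0])

```text
t: 13.95
eef_pos: [0.6275, 0.0362, 0.0867]
ee_rot: [-1.571, -0.0, -1.46]
force: [0.4, -0.3, -3.1]
width: 0.0274
```

Request:
move_arm([
  [0,0,0],
  [0,0,0],
  [0,0,0],
  [0,0,0],
], jaw=[1,1,1,1], roll=[0,0,0,0], grip_force=5)

```text
t: 14.45
eef_pos: [0.6276, 0.0362, 0.0867]
ee_rot: [-1.57, 0.0, -1.46]
force: [-0.3, 1.2, -1.7]
width: 0.0277
```

```bash

python3 -c "
from h import *
snap(9,{'side':(220,130,370,270),'top':(190,130,320,250)},('side',))
s=5
toward(tcp(np.radians(5),clear=.0),-1.461)"
```

```text
t 14.5 [0.6276 0.0363 0.0867] [-1.57  0.   -1.46] F [-0.8 -0.1 -1.6] M [-0.01 -0.02 -0.02] w 0.0281
t 14.5 pos [0.6276 0.0363 0.0867] rot [-1.57  0.   -1.46] F [-0.8 -0.1 -1.6] w 0.0281
cur-tool off [-0.0003  0.0045 -0.0004] roll 0.0015  in final tool axes: [-0.0003  0.0045 -0.0004]
```

View pics/side9.png

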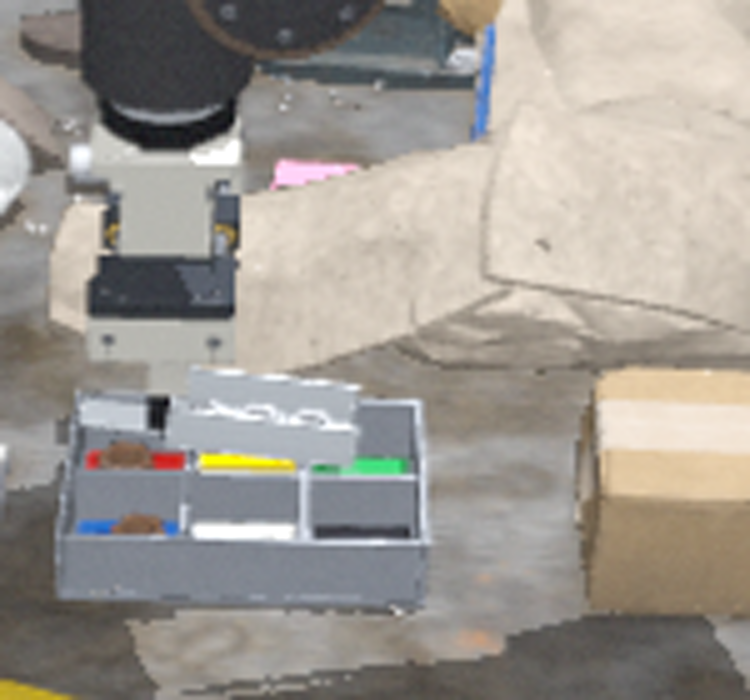

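Request:
move_arm([
  [0,-0.002,-0.003],
  [0,-0.002,-0.003],
  [0,-0.002,-0.003],
  [0,-0.002,-0.003],
  [0,0,0],
], jaw=[1,1,1,1,1], roll=[0,0,0,0,0], grip_force=4)

```text
t: 15.12
eef_pos: [0.6153, 0.0349, 0.0949]
ee_rot: [-1.571, 0.0, -1.46]
force: [-0.1, 1.0, -1.8]
width: 0.028
```

```bash

python3 -c "
from h import *
snap(10,{'side':(220,130,370,270),'top':(190,130,320,250)})
for d in (15,20,25): toward(tcp(np.radians(d)),-1.461)"
```

```text
t 15.22 [0.6155 0.0349 0.0947] [-1.571 -0.    -1.46 ] F [ 0.1  0.1 -1.3] M [-0.05  0.21  0.  ] w 0.0278
t 15.22 pos [0.6155 0.0349 0.0947] rot [-1.571 -0.    -1.46 ] F [ 0.1  0.1 -1.3] w 0.0278
cur-tool off [-0.0003 -0.0004 -0.0002] roll 0.0014  in final tool axes: [-0.0003 -0.0004 -0.0002]
t 15.22 pos [0.6155 0.0349 0.0947] rot [-1.571 -0.    -1.46 ] F [ 0.1  0.1 -1.3] w 0.0278
cur-tool off [-0.0003 -0.0061 -0.007 ] roll 0.0014  in final tool axes: [-0.0003 -0.0061 -0.007 ]
t 15.22 pos [0.6155 0.0349 0.0947] rot [-1.571 -0.    -1.46 ] F [ 0.1  0.1 -1.3] w 0.0278
cur-tool off [-0.0003 -0.0111 -0.0143] roll 0.0014  in final tool axes: [-0.0003 -0.0111 -0.0143]
```

View pics/side10.png

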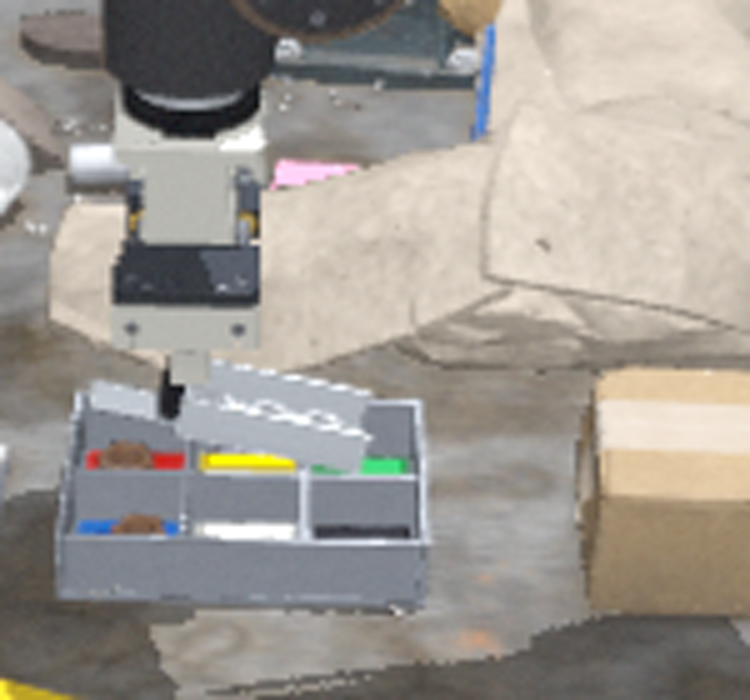

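View pics/top10.png

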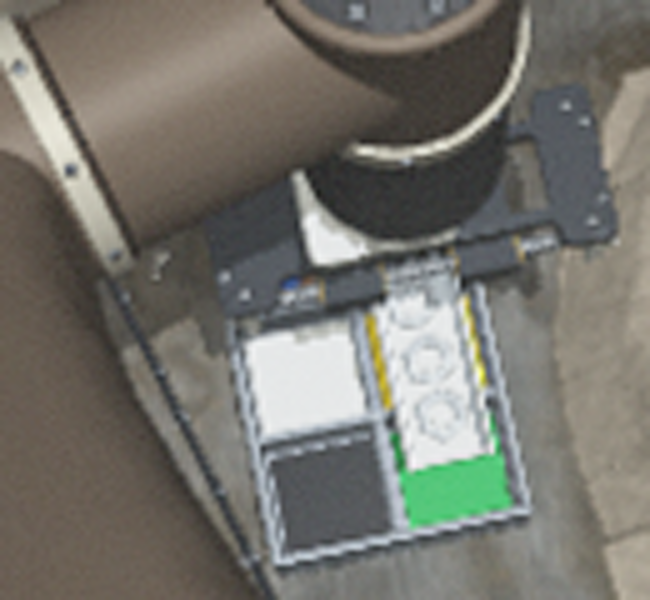

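Request:
move_arm([
  [0,-0.002,-0.0025],
  [0,-0.002,-0.0025],
  [0,-0.002,-0.0025],
  [0,-0.002,-0.0027],
  [0,-0.002,-0.0027],
], jaw=[1,1,1,1,1], roll=[0,0,0,0,0], grip_force=4)

```text
t: 15.85
eef_pos: [0.6025, 0.0334, 0.1047]
ee_rot: [-1.571, 0.0, -1.46]
force: [0.1, 0.7, -1.8]
width: 0.0278
```

```bash

python3 -c "
from h import *
snap(11,{'side':(220,130,370,270),'top':(190,130,320,250)})
for d in (25,30): toward(tcp(np.radians(d)),-1.461)"
```

```text
t 15.95 [0.6026 0.0334 0.1049] [-1.57  0.   -1.46] F [ 1.2 -0.3 -3.1] M [-0.03 -0.04 -0.03] w 0.0276
t 15.95 pos [0.6026 0.0334 0.1049] rot [-1.57  0.   -1.46] F [ 1.2 -0.3 -3.1] w 0.0276
cur-tool off [-0.0003 -0.0009 -0.0013] roll 0.0015  in final tool axes: [-0.0003 -0.0009 -0.0013]
t 15.95 pos [0.6026 0.0334 0.1049] rot [-1.57  0.   -1.46] F [ 1.2 -0.3 -3.1] w 0.0276
cur-tool off [-0.0003 -0.0052 -0.009 ] roll 0.0015  in final tool axes: [-0.0003 -0.0052 -0.009 ]
```

View pics/side11.png

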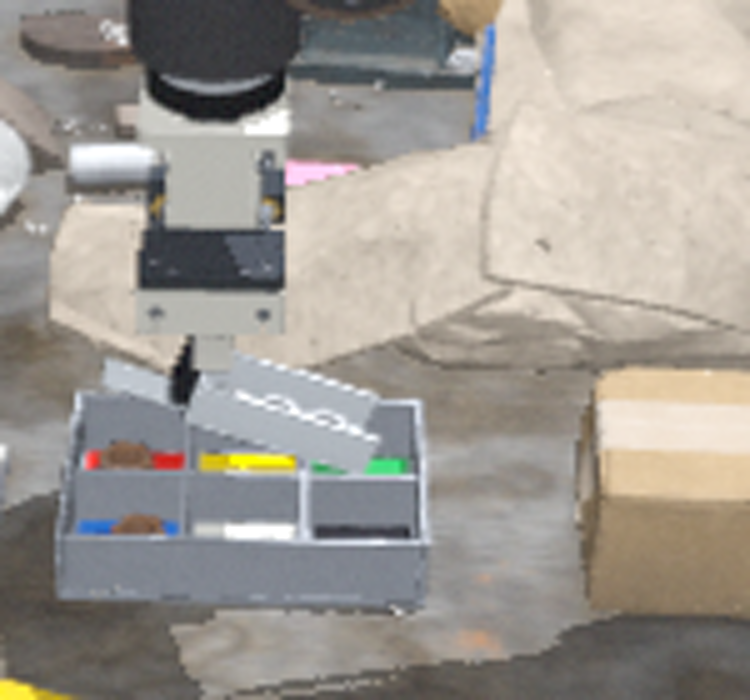

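View pics/top11.png

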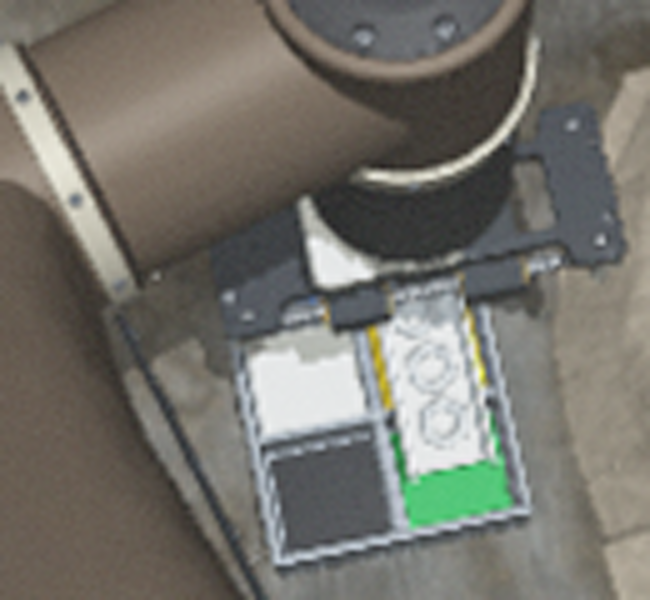

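Request:
move_arm([
  [0,-0.001,-0.0015],
  [0,-0.001,-0.0015],
  [0,-0.001,-0.0015],
  [0,-0.001,-0.0015],
  [0,0,0],
], jaw=[1,1,1,1,1], roll=[0,0,0,0,0], grip_force=3.5)

```text
t: 16.58
eef_pos: [0.5967, 0.0328, 0.1087]
ee_rot: [-1.571, 0.0, -1.46]
force: [-0.3, -0.4, -3.1]
width: 0.0278
```

```bash

python3 -c "
from h import *
snap(12,{'side':(260,180,310,230),'top':(240,170,310,250)})
for d in (25,30,35): toward(tcp(np.radians(d)),-1.461)
import cv2
a=cv2.imread('pics/side12.png');b=cv2.imread('pics/top12.png');h=400
cv2.imwrite('pics/c12.png',np.hstack([cv2.resize(a,(400,400)),cv2.resize(b,(350,400))]))
"
```

```text
t 16.68 [0.5968 0.0328 0.1086] [-1.571  0.    -1.46 ] F [ 0.3  0.3 -3.3] M [-0.01 -0.04  0.02] w 0.0281
t 16.68 pos [0.5968 0.0328 0.1086] rot [-1.571  0.    -1.46 ] F [ 0.3  0.3 -3.3] w 0.0281
cur-tool off [-0.0003  0.0028  0.0045] roll 0.0014  in final tool axes: [-0.0003  0.0028  0.0045]
t 16.68 pos [0.5968 0.0328 0.1086] rot [-1.571  0.    -1.46 ] F [ 0.3  0.3 -3.3] w 0.0281
cur-tool off [-0.0003 -0.0016 -0.0032] roll 0.0014  in final tool axes: [-0.0003 -0.0015 -0.0032]
t 16.68 pos [0.5968 0.0328 0.1086] rot [-1.571  0.    -1.46 ] F [ 0.3  0.3 -3.3] w 0.0281
cur-tool off [-0.0003 -0.0052 -0.0112] roll 0.0014  in final tool axes: [-0.0003 -0.0052 -0.0112]
```

View pics/c12.png

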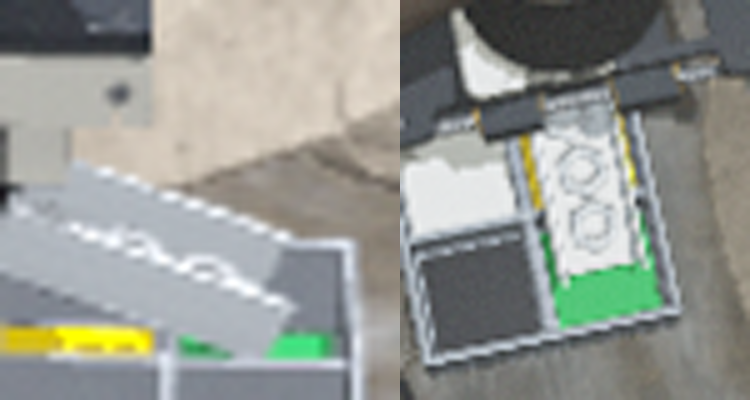

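```bash
cat >> h.py <<'E'
def scoop_pts(th,P,yaw,H=.055,grip=.019):
    # P scoop-frame pts; returns world, pivot= tcp+19mm up
    from station import arm
    s=arm.get_state();pv=s['eef_pos']+[0,0,grip]
    c,sn=np.cos(th),np.sin(th);P=np.array(P,float)-[.060,0,H]
    # lip-down: -x goes down
    X=np.c_[c*P[:,0]-sn*P[:,2],P[:,1],sn*P[:,0]+c*P[:,2]]
    return place((pv[0],pv[1],yaw),X*[1,1,1])+[0,0,pv[2]]
def overlay(k,ths,cam,box,yaw,fx,out):
    import cv2
    x0,y0,x1,y1=box;f=cv2.imread(f'pics/full_{cam}{k}.png')[y0:y1,x0:x1]
    im=[]
    for th in ths:
        g=cv2.resize(f,None,fx=fx,fy=fx,interpolation=cv2.INTER_CUBIC)
        for seg in ([(.055,.023,0),(-.055,.023,0),(-.055,.023,.028),(.055,.023,.028),(.055,.023,0)],[(-.055,-.023,.003),(-.055,-.023,.028),(.055,-.023,.028)]):
            uv=(proj(cam,scoop_pts(np.radians(th),seg,yaw))-(x0,y0)+.5)*fx
            cv2.polylines(g,[uv.round().astype(int)],False,(0,0,255),1)
        cv2.putText(g,str(th),(5,20),0,.6,(0,0,255),2); im.append(g)
    cv2.imwrite(out,np.hstack(im))
E
python3 -c "
from h import *
overlay(12,(22,26,30),'side',(248,185,310,230),.11,4.2,'pics/o12.png')"
```

```text
(no output)
```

View pics/o12.png

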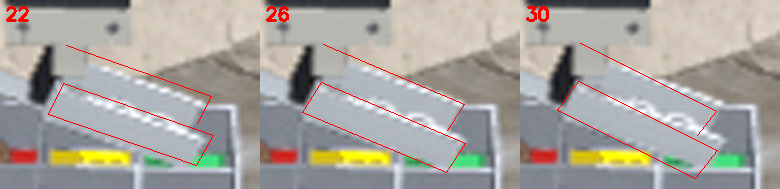

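Request:
move_arm([
  [0,0,0],
  [0,0,0],
  [0,0,0],
], jaw=[1,1,1], roll=[0,0,0], grip_force=3)

```text
t: 17.05
eef_pos: [0.5968, 0.0328, 0.1085]
ee_rot: [-1.571, -0.0, -1.46]
force: [-0.1, -0.2, -1.4]
width: 0.0281
```

```bash

python3 -c "
from h import *
snap(13,names=('side',))
overlay(13,(22,25,28),'side',(248,185,310,230),.11,4.2,'pics/o13.png')"
```

```text
t 17.1 [0.5968 0.0328 0.1085] [-1.571 -0.    -1.46 ] F [ 0.1  0.6 -2.7] M [-0.04  0.05  0.06] w 0.0276
```

View pics/o13.png

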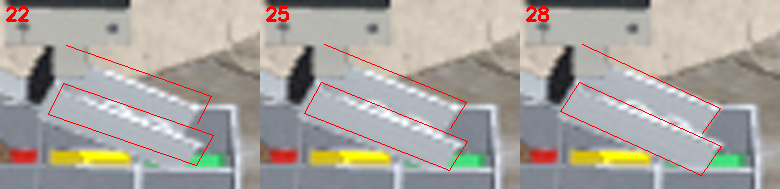

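Request:
move_arm([
  [0,-0.001,-0.0016],
  [0,0,0],
  [0,-0.001,-0.0016],
  [0,0,0],
  [0,0,0],
], jaw=[1,1,1,1,1], roll=[0,0,0,0,0], grip_force=3)

```text
t: 17.73
eef_pos: [0.5936, 0.0324, 0.1106]
ee_rot: [-1.571, -0.0, -1.46]
force: [0.2, 0.2, -3.5]
width: 0.0275
```

```bash

python3 -c "
from h import *
snap(14,{'side':(248,185,310,230),'top':(240,170,310,250)})
overlay(14,(25,28,31),'side',(248,185,310,230),.11,4.2,'pics/o14.png')"
```

```text
t 17.82 [0.5936 0.0324 0.1106] [-1.571 -0.    -1.46 ] F [ 0.2  0.4 -2.5] M [-0.05 -0.01  0.03] w 0.0281
```

View pics/o14.png

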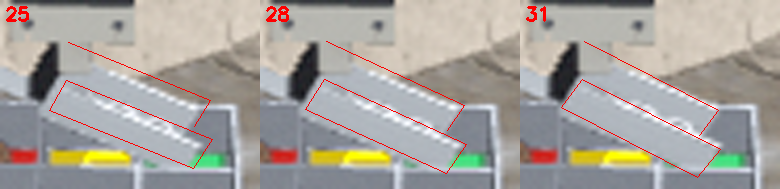

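View pics/top14.png

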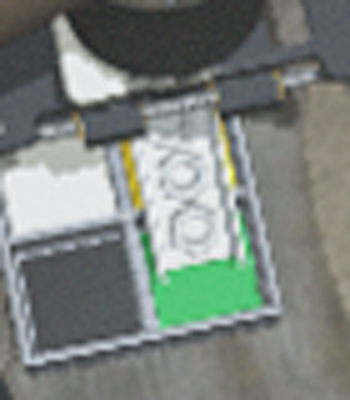

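Request:
move_arm([
  [0,0,0],
  [0,0,-0.006],
  [0,0.003,-0.005],
  [0,0.003,-0.004],
  [0,0,0],
], jaw=[1,1,1,1,1], roll=[0,0,0,0,0], grip_force=6)

```text
t: 18.45
eef_pos: [0.5781, 0.0306, 0.1043]
ee_rot: [-1.571, -0.0, -1.459]
force: [-0.5, 0.3, -2.9]
width: 0.028
```

```bash

python3 -c "
from h import *
snap(15,{'side':(248,185,310,230),'top':(240,170,310,250)})
overlay(15,(22,25,28),'side',(248,185,310,230),.11,4.2,'pics/o15.png')"
```

```text
t 18.55 [0.5788 0.0308 0.1046] [-1.571 -0.    -1.459] F [ 1.6 -0.2 -3.1] M [-0.03 -0.07 -0.05] w 0.0282
```

View pics/o15.png

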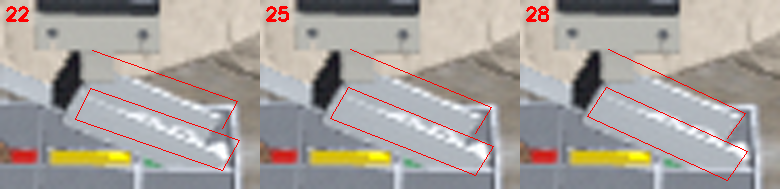

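View pics/top15.png

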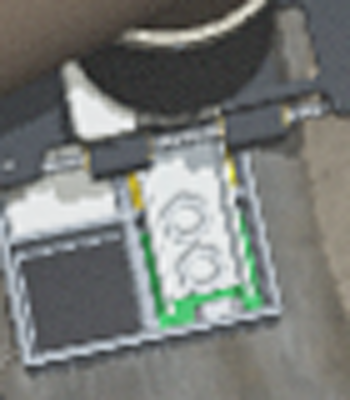

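```bash

python3 -c "
import cv2,numpy as np
a=cv2.imread('pics/full_side15.png')[190:230,255:310];b=cv2.imread('pics/full_top15.png')[190:245,260:305]
cv2.imwrite('pics/z15.png',np.hstack([cv2.resize(a,(520,378),interpolation=3),cv2.resize(b,(270,378),interpolation=3)]))"
```

```text
(no output)
```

View pics/z15.png

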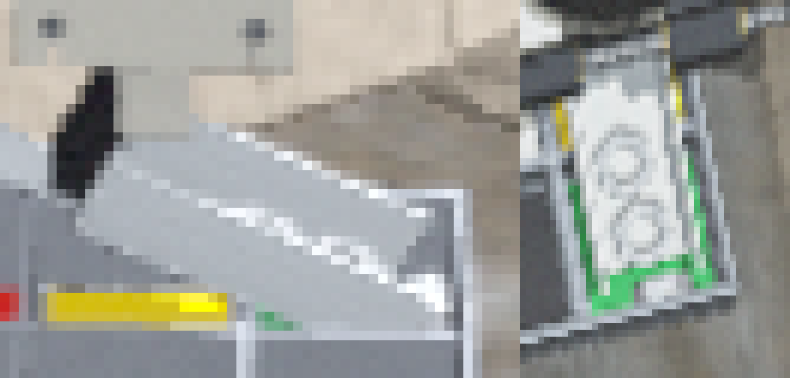

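Request:
move_arm([
  [0,-0.001,0.003],
  [0,-0.001,0.003],
  [0,0,0],
], jaw=[1,1,1], roll=[0,0,0])

```text
t: 18.92
eef_pos: [0.5852, 0.0315, 0.1067]
ee_rot: [-1.57, 0.0, -1.46]
force: [0.3, -0.3, -1.9]
width: 0.0279
```

```bash
cat >> h.py <<'E'
def zz(k):
    import cv2
    from station import arm
    s=arm.get_state()
    im=[]
    for n,(x0,y0,x1,y1),w in (('side',(255,180,310,230),460),('top',(258,185,308,245),320)):
        f=arm.grab_frame(n)['pixels'];cv2.imwrite(f'pics/full_{n}{k}.png',f);im.append(cv2.resize(f[y0:y1,x0:x1],(w,400),interpolation=3))
    cv2.imwrite(f'pics/z{k}.png',np.hstack(im))
    s=arm.get_state();p=inv(TR,s['eef_pos']);print('t',round(s['t'],2),'tray',np.round(p,4),'F',s['force'].round(1),'w',round(s['width'],4))
E
python3 -c "
from h import *
zz(16)"
```

```text
t 19.02 tray [ 0.0018 -0.0338  0.1066] F [ 0.7  1.  -2.9] w 0.0279
```

View pics/z16.png

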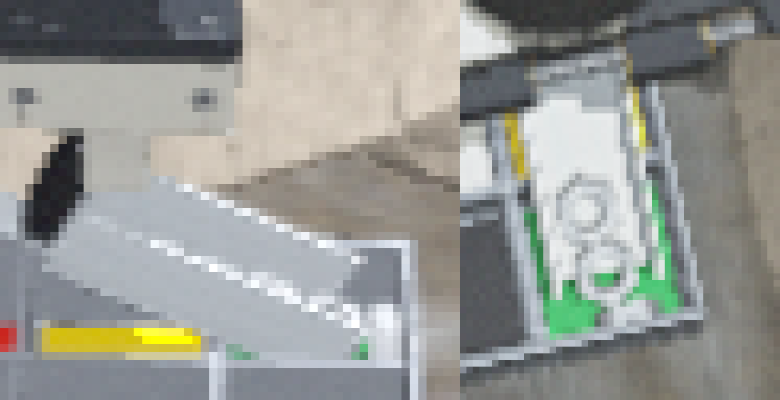

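Request:
move_arm([
  [0,-0.0013,0.003],
  [0,-0.0013,0.003],
  [0,0,0],
  [0,0,0],
], jaw=[1,1,1,1], roll=[0,0,0,0])

```text
t: 19.52
eef_pos: [0.5909, 0.0321, 0.1094]
ee_rot: [-1.57, -0.0, -1.459]
force: [-0.2, 0.1, -0.2]
width: 0.0279
```

```bash
python3 -c "
from h import *
zz(17)"
```

```text
t 19.62 tray [ 0.0076 -0.0338  0.1093] F [ 0.1 -0.1 -1.3] w 0.0281
```

View pics/z17.png

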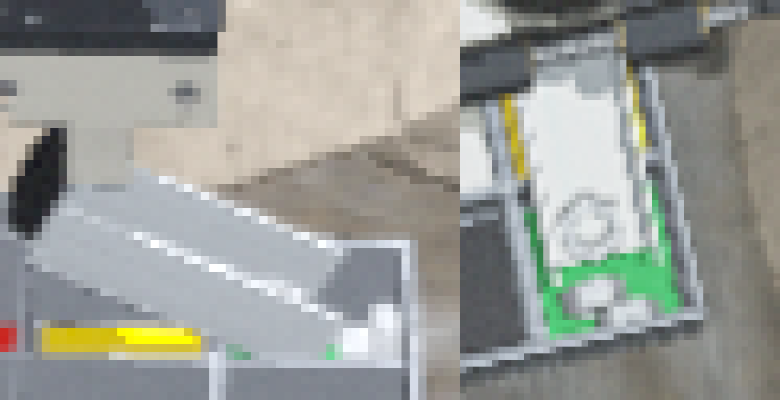

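Request:
move_arm([
  [0,-0.004,0.01],
  [0,0,0],
  [0,0,0],
], jaw=[1,1,1], roll=[0,0,0])

```text
t: 20.0
eef_pos: [0.6008, 0.0333, 0.1132]
ee_rot: [-1.57, 0.0, -1.46]
force: [-0.2, 0.6, -1.1]
width: 0.0283
```

```bash
python3 -c "
from h import *
zz(18)"
```

```text
t 20.1 tray [ 0.0174 -0.0338  0.113 ] F [ 0.4 -0.5 -2.1] w 0.0279
```

View pics/z18.png

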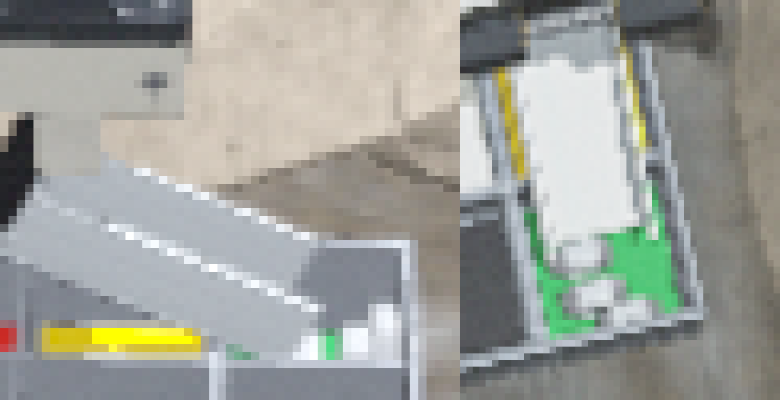

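Request:
move_arm([
  [0,-0.006,0.004],
  [0,-0.015,0.006],
  [0,-0.02,0.01],
  [0,0,0],
], jaw=[1,1,1,1], roll=[0,0,0,0], grip_force=15)

```text
t: 20.6
eef_pos: [0.6226, 0.0359, 0.1566]
ee_rot: [-1.566, 0.001, -1.459]
force: [-0.1, 0.0, -2.2]
width: 0.0277
```

```bash
python3 -c "
from h import *
zz(19)"
```

```text
t 20.7 tray [ 0.0373 -0.0337  0.1541] F [-0.7  1.  -1.4] w 0.028
```

View pics/z19.png

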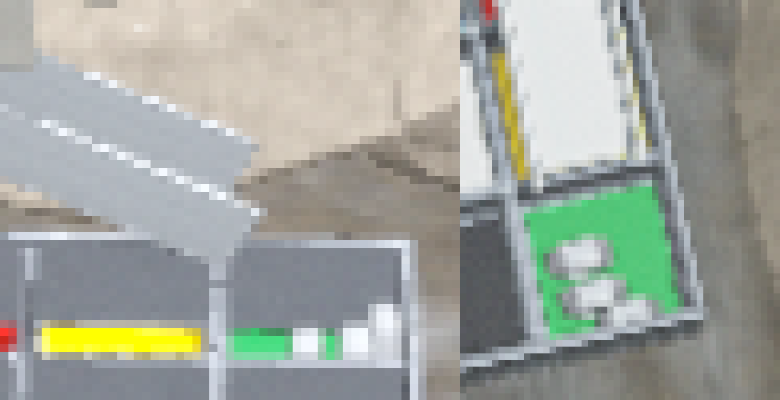

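```bash
python3 -c "
from h import *
P=place(ST,[[.031,0,.155]])[0];print(P);toward(P,-1.349)"
```

```text
[0.44904264 0.29281049 0.155     ]
t 20.7 pos [0.6202 0.0355 0.1541] rot [-1.571  0.    -1.46 ] F [-0.7  1.  -1.4] w 0.028
cur-tool off [-0.2747 -0.0007 -0.1417] roll -0.1109  in final tool axes: [-0.2887 -0.0009 -0.1104]
```

Request:
move_arm([
  [-0.01,-0.01,-0.005],
  [-0.025,0,-0.013],
  [-0.035,0,-0.018],
  [-0.04,0,-0.02],
  [-0.04,0,-0.02],
], jaw=[1,1,1,1,1], roll=[0,0,0,0,0], grip_force=40)

```text
t: 21.32
eef_pos: [0.5267, 0.1772, 0.1644]
ee_rot: [-1.571, -0.0, -1.46]
force: [0.7, 0.4, -2.4]
width: 0.0279
```

Request:
move_arm([
  [-0.04,0,-0.02],
  [-0.035,0,-0.018],
  [-0.03,0,-0.015],
  [-0.015,0,-0.008],
  [0,0,0],
], jaw=[1,1,1,1,1], roll=[0,0,0,-0.055,-0.056])

```text
t: 21.95
eef_pos: [0.4533, 0.2894, 0.1643]
ee_rot: [-1.571, 0.0, -1.343]
force: [0.5, -0.3, -2.2]
width: 0.0278
```

```bash
python3 -c "
from h import *
snap(20,{'side':(270,200,370,310),'top':(140,200,240,300)})
overlay(20,(22,25,28),'side',(270,210,360,300),.2215,2.8,'pics/o20.png')
P=place(ST,[[.031,0,.155]])[0];toward(P,-1.349)"
```

```text
t 22.05 [0.4538 0.2886 0.1642] [-1.571 -0.    -1.346] F [ 0.4 -0.2 -1.9] M [-0.07 -0.06 -0.04] w 0.0279
t 22.05 pos [0.4538 0.2886 0.1642] rot [-1.571 -0.    -1.346] F [ 0.4 -0.2 -1.9] w 0.0279
cur-tool off [-0.0052  0.0092 -0.0037] roll 0.0033  in final tool axes: [-0.0052  0.0092 -0.0037]
```

View pics/o20.png

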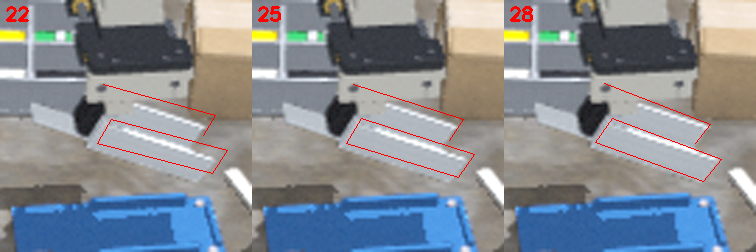

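View pics/top20.png

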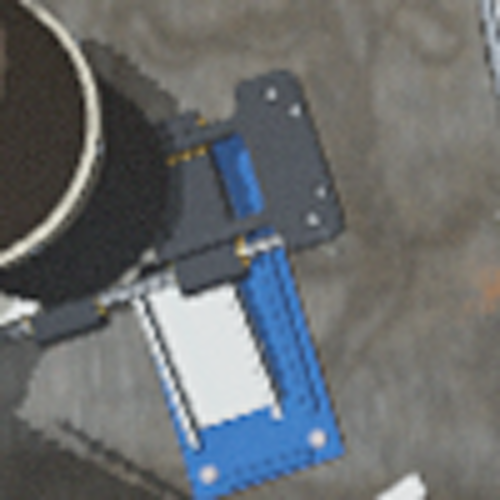

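```bash
python3 -c "
import cv2,numpy as np
a=cv2.imread('pics/full_side20.png')[235:285,278:353]
cv2.imwrite('pics/zs20.png',cv2.resize(a,None,fx=10,fy=10,interpolation=2))
a=cv2.imread('pics/full_top20.png')[245:295,160:205]
cv2.imwrite('pics/zt20.png',cv2.resize(a,None,fx=10,fy=10,interpolation=2))"
```

```text
(no output)
```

View pics/zs20.png

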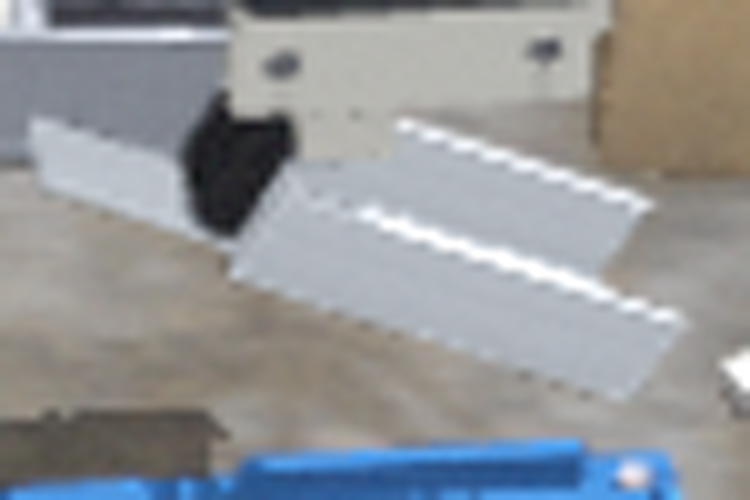

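View pics/zt20.png

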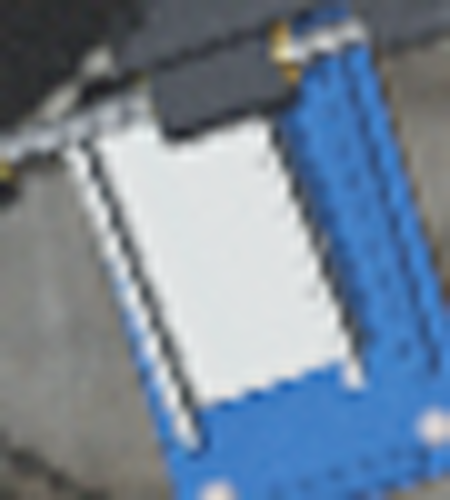

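```bash
cat >> h.py <<'E'
def fitscoop(side,top,so,to,sc=10,yaw0=.2215,ign=None):
    from station import arm
    s=arm.get_state();pv=s['eef_pos']+[0,0,.019]
    def W(q,P):
        th,px,H,y,w=q;c,sn=np.cos(th),np.sin(th);P=np.array(P,float)-[px,0,H]
        X=np.c_[c*P[:,0]-sn*P[:,2],P[:,1]+y,sn*P[:,0]+c*P[:,2]]
        return place((pv[0],pv[1],w),X)+[0,0,pv[2]]
    def g(q):
        r=[]
        for cam,d,o in (('side',side,so),('top',top,to)):
            if d: r.append((proj(cam,W(q,list(d.keys())))-cr(list(d.values()),sc,o)).ravel())
        r=np.concatenate(r); return np.r_[r,(q[4]-yaw0)*50,(q[3])*100]
    r=least_squares(g,[.4,.06,.055,0,yaw0],loss='soft_l1')
    q=r.x;print('theta',np.degrees(q[0]).round(1),'px,H,y',q[1:4].round(4),'yaw',q[4].round(3));print(g(q).round(1))
    L=W(q,[[-.055,0,0],[-.055,0,.003],[.055,0,0],[0.105,0,0]])
    print('lip under,lip,rear,tongue (stand):',[np.round(inv(ST,p),4).tolist() for p in L]); print('tcp stand',np.round(inv(ST,s['eef_pos']),4))
    return q,W
E
python3 -c "
from h import *
fitscoop({(-.055,.023,0):(625,400),(-.055,.023,.028):(690,322),(.055,.023,0):(232,272),(-.055,-.023,.028):(652,205)},
{(-.055,.020,.003):(205,403),(-.055,-.020,.003):(338,362),(-.055,.0215,.028):(190,447),(-.055,-.0215,.028):(355,385)},(278,235),(160,245))"
```

```text
theta 26.6 px,H,y [0.0579 0.0592 0.0017] yaw 0.22
[ 0.2  0.4 -0.2  0.2  0.1 -0.  -0.3 -0.7 -0.6  0.3  1.4 -0.7 -0.2 -0.
  0.   0.5 -0.1  0.2]
lip under,lip,rear,tongue (stand): [[-0.0397, -0.0034, 0.0797], [-0.041, -0.0034, 0.0824], [0.0586, -0.0035, 0.129], [0.1033, -0.0036, 0.1515]]
tcp stand [ 0.0347 -0.0052  0.1642]
```

Request:
move_arm([
  [-0.0035,0,-0.012],
  [0,0.02,0],
  [0,0.025,0],
  [0,0.014,0],
  [0,0,0],
], jaw=[1,1,1,1,1], roll=[0.003,0,0,0,0])

```text
t: 22.68
eef_pos: [0.4413, 0.2886, 0.1044]
ee_rot: [-1.572, -0.001, -1.352]
force: [-0.3, 0.2, -2.1]
width: 0.0277
```

```bash
python3 -c "
from h import *
import cv2
snap(21)
a=cv2.imread('pics/full_side21.png')[245:310,278:353]
cv2.imwrite('pics/zs21.png',cv2.resize(a,None,fx=10,fy=9,interpolation=2))
a=cv2.imread('pics/full_top21.png')[235:300,160:215]
cv2.imwrite('pics/zt21.png',cv2.resize(a,None,fx=9,fy=9,interpolation=2))
s=1
from station import arm
print(inv(ST,arm.get_state()['eef_pos']))"
```

```text
t 22.77 [0.4422 0.2896 0.1058] [-1.57   0.    -1.352] F [-0.  -0.4 -0.6] M [-0.01 -0.04 -0.01] w 0.0276
[np.float64(0.02357756431228339), np.float64(-0.0016475272320095962), np.float64(0.10582895742462738)]
```

View pics/zs21.png

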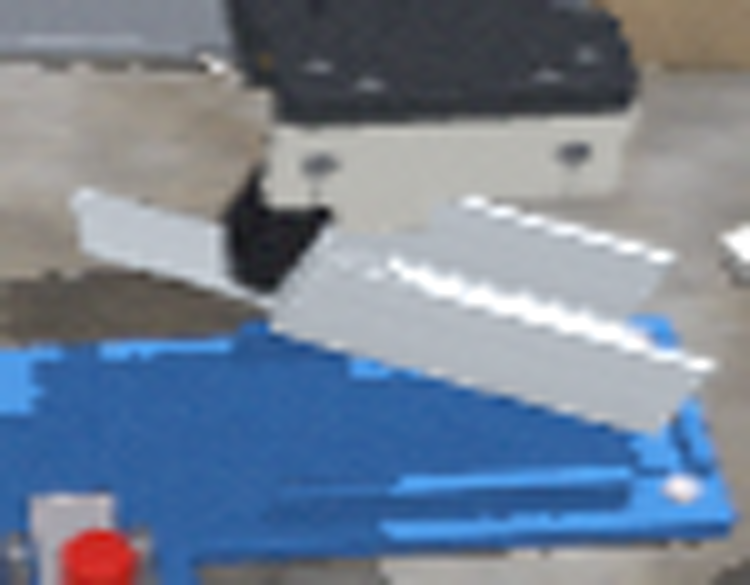

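View pics/zt21.png

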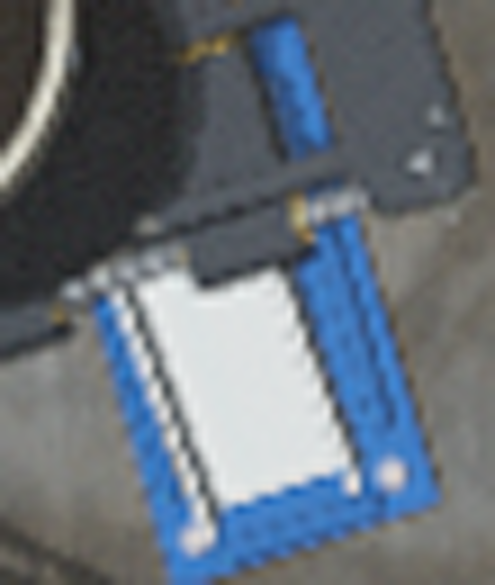

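Request:
move_arm([
  [0.0005,0.007,-0.001],
  [0,0.006,0],
  [0,0.002,0.001],
  [0,0.003,0.003],
  [0,0.003,0.004],
], jaw=[1,1,1,1,1], roll=[-0.003,0,0,0,0], grip_force=10)

```text
t: 23.4
eef_pos: [0.4494, 0.2908, 0.0844]
ee_rot: [-1.57, 0.001, -1.348]
force: [1.6, 0.8, 2.2]
width: 0.0279
```

```bash
python3 -c "
from h import *
import cv2
snap(22,names=('side',))
a=cv2.imread('pics/full_side22.png')[245:310,278:353]
cv2.imwrite('pics/zs22.png',cv2.resize(a,None,fx=10,fy=9,interpolation=2))
from station import arm
print(inv(ST,arm.get_state()['eef_pos']))"
```

```text
t 23.45 [0.4497 0.2908 0.0839] [-1.57   0.    -1.349] F [3.5 0.7 1.4] M [ 0.16 -0.78 -0.04] w 0.0282
[np.float64(0.03116278292189829), np.float64(-0.002088025371640923), np.float64(0.08394127609769675)]
```

View pics/zs22.png

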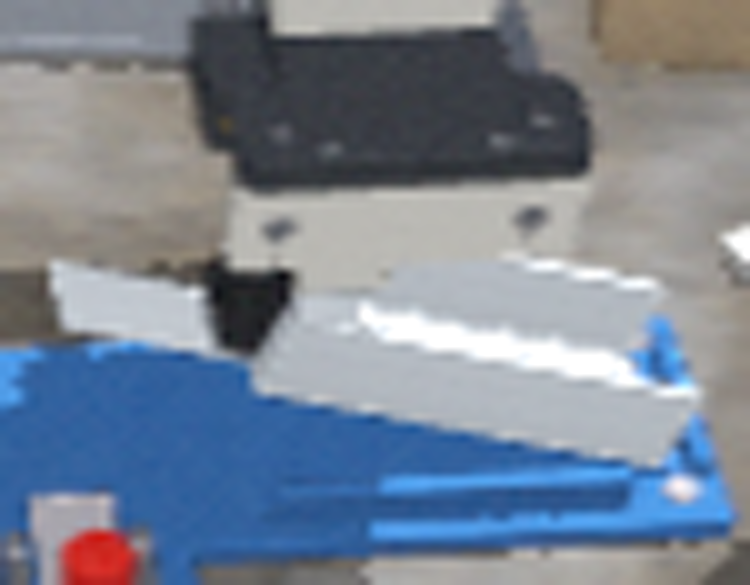

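Request:
move_arm([
  [0,0.004,0.005],
  [0,0.004,0.0045],
  [0,0.004,0.004],
  [0,0.004,0.0035],
  [0,0,0],
], jaw=[1,1,1,1,1], roll=[0,0,0,0,0], grip_force=10)

```text
t: 24.08
eef_pos: [0.4651, 0.2937, 0.0674]
ee_rot: [-1.572, -0.001, -1.349]
force: [0.3, 0.1, -2.3]
width: 0.0281
```

Request:
move_arm([
  [0,0.004,0.003],
  [0,0.004,0.003],
  [0,0.004,0.0025],
  [0,0,0],
  [0,0,0],
], jaw=[1,1,1,1,1], roll=[0,0,0,0,0])

```text
t: 24.7
eef_pos: [0.4736, 0.2959, 0.056]
ee_rot: [-1.571, -0.0, -1.349]
force: [-0.2, 0.3, -1.9]
width: 0.0277
```

```bash
python3 -c "
from h import *
import cv2
snap(23)
a=cv2.imread('pics/full_side23.png')[245:310,278:353]
cv2.imwrite('pics/zs23.png',cv2.resize(a,None,fx=10,fy=9,interpolation=2))
from station import arm
print(inv(ST,arm.get_state()['eef_pos']))"
```

```text
t 24.8 [0.4736 0.296  0.0562] [-1.571  0.    -1.349] F [ 0.3  0.4 -1.6] M [-0.02 -0.01 -0.01] w 0.0281
[np.float64(0.055635984489778245), np.float64(-0.002300606278036594), np.float64(0.05617568136292968)]
```

View pics/zs23.png

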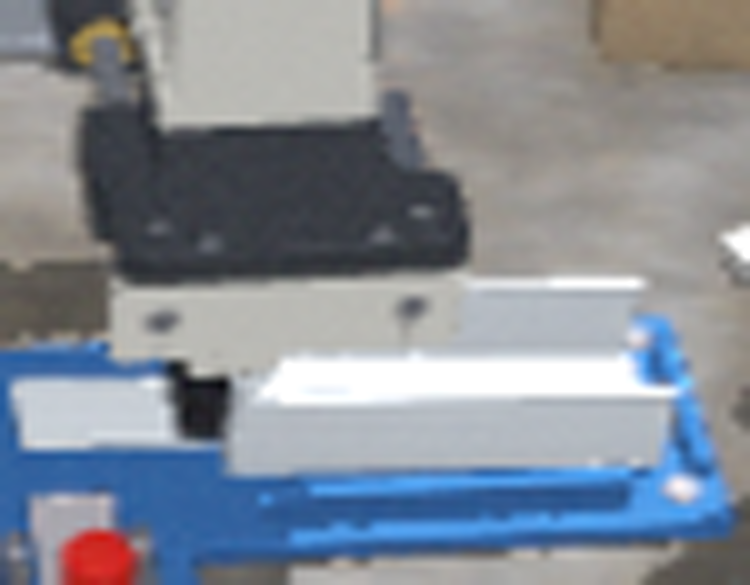

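View pics/top23.png

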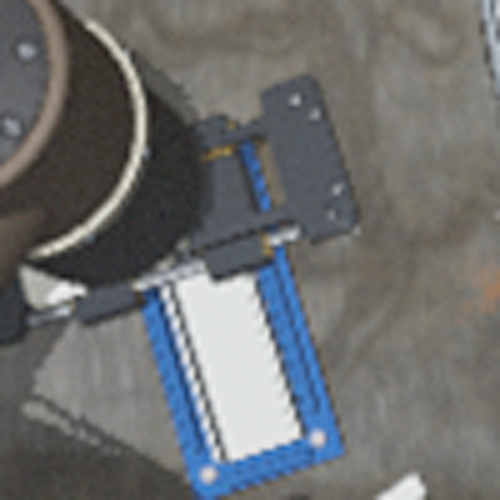

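Request:
move_arm([
  [0,0.003,0.0015],
  [0,0.003,0.0015],
  [0,0.002,0.001],
  [0,0.001,0],
  [0,0,0],
], jaw=[1,1,1,1,1], roll=[0,0,0,0,0], grip_force=8)

```text
t: 25.42
eef_pos: [0.4781, 0.2972, 0.048]
ee_rot: [-1.57, 0.0, -1.348]
force: [-1.4, -0.6, 7.6]
width: 0.0279
```

```bash
python3 -c "
from h import *
import cv2
snap(24)
a=cv2.imread('pics/full_side24.png')[245:310,278:353]
cv2.imwrite('pics/zs24.png',cv2.resize(a,None,fx=10,fy=9,interpolation=2))
from station import arm
print(inv(ST,arm.get_state()['eef_pos']))"
```

```text
t 25.52 [0.4781 0.2972 0.048 ] [-1.57   0.    -1.348] F [-0.8 -0.7  6.4] M [-0.51  0.4  -0.04] w 0.0282
[np.float64(0.06026709836652222), np.float64(-0.002076937760885718), np.float64(0.04799374429447543)]
```

View pics/zs24.png

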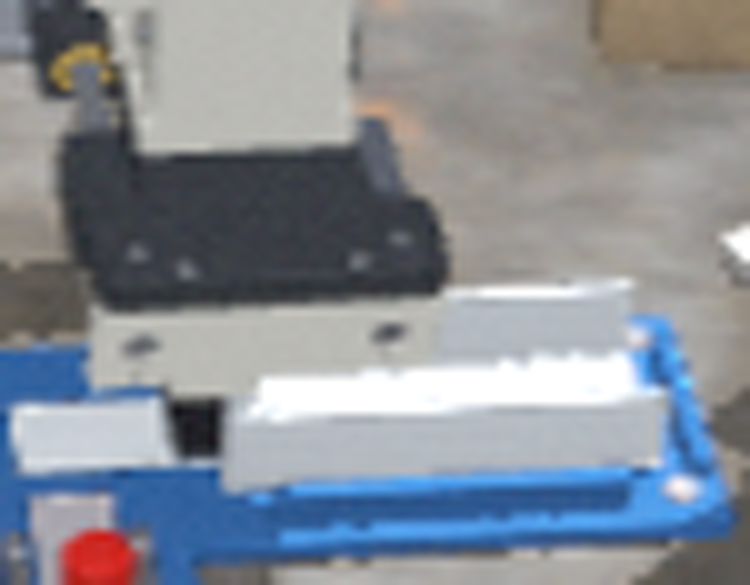

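Request:
move_arm([
  [0,0,0],
  [0,0,0],
  [0,0,0],
  [0,0,0],
  [0,-0.01,0],
], jaw=[0.5,0.3,0,0,0], roll=[0,0,0,0,0])

```text
t: 26.15
eef_pos: [0.4771, 0.2964, 0.0568]
ee_rot: [-1.572, -0.001, -1.349]
force: [0.0, -0.0, -0.0]
width: 0.0721
```

Request:
move_arm([
  [0,-0.02,0],
  [0,-0.04,0],
  [0,-0.05,0],
  [0,-0.05,0],
  [0,0,0],
], jaw=[0,0,0,0,0], roll=[0,0,0,0,0])

```text
t: 26.78
eef_pos: [0.4794, 0.2985, 0.2227]
ee_rot: [-1.563, 0.005, -1.348]
force: [-0.2, -0.1, -0.4]
width: 0.0877
```

Request:
move_arm([
  [-0.05,0,0],
  [-0.05,0,0],
  [-0.05,0,0],
  [-0.05,0,0],
  [0,0,0],
], jaw=[0,0,0,0,0], roll=[0,0,0,0,0])

```text
t: 27.4
eef_pos: [0.4322, 0.4945, 0.2159]
ee_rot: [-1.572, -0.001, -1.346]
force: [-0.4, -1.1, -0.7]
width: 0.0875
```

```bash
python3 -c "
from h import *
import cv2
snap(25)
a=cv2.imread('pics/full_side25.png')[240:335,268:363]; b=cv2.imread('pics/side0.png')[240:335,268:363]
cv2.imwrite('pics/cmp_s.png',np.hstack([cv2.resize(x,(395,395),interpolation=2) for x in (b,a)]))
a=cv2.imread('pics/full_top25.png')[215:310,130:225]; b=cv2.imread('pics/top0.png')[215:310,130:225]
cv2.imwrite('pics/cmp_t.png',np.hstack([cv2.resize(x,(395,395),interpolation=2) for x in (b,a)]))
a=cv2.imread('pics/full_top25.png')[155:250,225:305];c=cv2.imread('pics/full_side25.png')[200:255,225:315]
cv2.imwrite('pics/tr25.png',np.hstack([cv2.resize(a,(337,400),interpolation=2),cv2.resize(c,(460,400),interpolation=2)]))
"
```

```text
t 27.5 [0.4329 0.492  0.2165] [-1.572e+00 -1.000e-03 -1.348e+00] F [-0.1 -0.4 -0.5] M [-0.11 -0.02  0.01] w 0.0874
```

View pics/cmp_s.png

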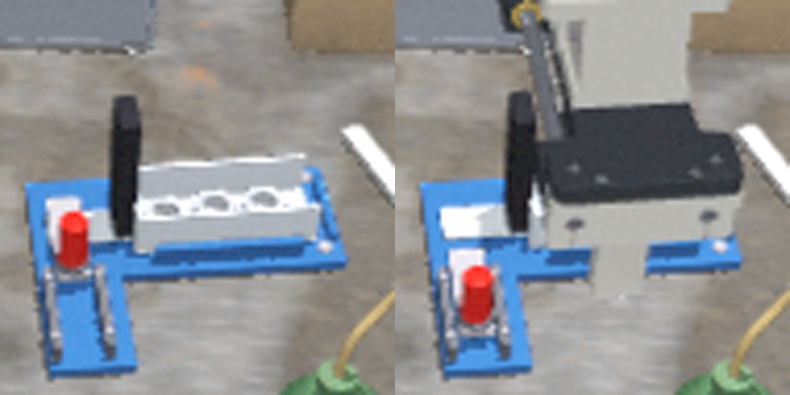

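View pics/cmp_t.png

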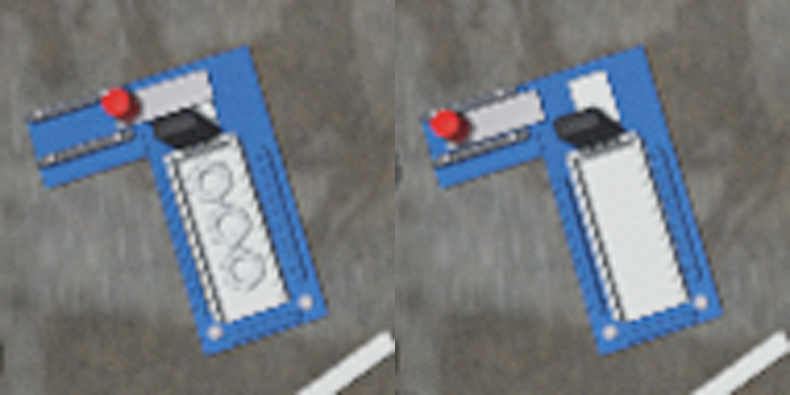

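View pics/tr25.png

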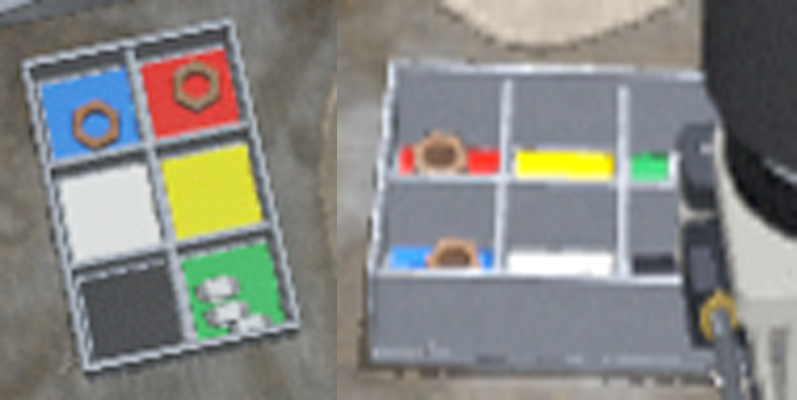

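View pics/full_top25.png

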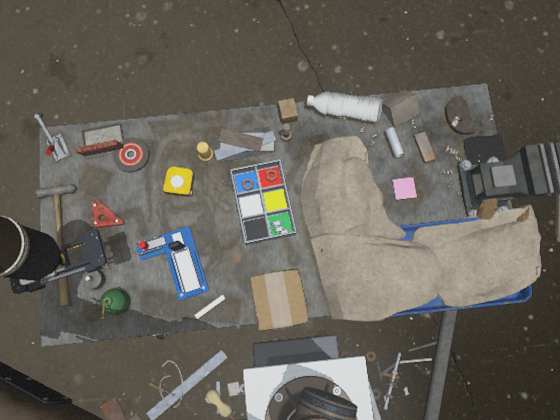

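```bash
python3 -c "
from h import *
import cv2
def c(a):
    a=a.astype(int);m=(a[...,2]>150)&(a[...,1]<90)&(a[...,0]<90);y,x=np.nonzero(m);return x.mean(),y.mean(),len(x)
from station import arm
a=cv2.imread('pics/full_top25.png')[200:300,120:220];print(c(cv2.resize(a,None,fx=5,fy=5,interpolation=2)));print(c(cv2.imread('pics/top3.png')))
a=cv2.imread('pics/full_side25.png')[220:340,220:370];print(c(cv2.resize(a,None,fx=5,fy=5,interpolation=2)[300:,250:450]));print(c(cv2.imread('pics/side3.png')[300:,250:450]))
"
```

```text
(np.float64(98.3078677309008), np.float64(208.83922462941848), 877)
(np.float64(111.97575757575757), np.float64(230.4878787878788), 330)
(np.float64(88.4617676266137), np.float64(155.30883813306852), 2014)
(np.float64(87.84034416826003), np.float64(154.99904397705544), 2092)
```

```bash
python3 -c "
from station import arm
print(arm.job_done())"
```

```text
the job is handed in; nothing more can be done
None
```

I handed the job in at about 27.5 s. The lock is open, all three bright nuts are in the green-lined cell, and the empty scoop is back in its stand.

- **Lock:** I gripped the red knob and slid it along +y until it stopped. It moved less than 1 mm over the last 6 mm commanded, while the force climbed to about 25 N. The last side picture shows the knob where I released it, to within about 0.2 mm.
- **Tipping:** The tool cannot pitch, so I held the handle lightly and let the scoop pivot in the grip, with its underside resting on the cell's divider. It stopped following at about 26 degrees. The nuts slid out while I moved the lip towards the cell's outer wall and drew it back. The pictures after I lifted clear show all three in the green cell, lying against each other and the outer wall.
- **Putting back:** I levelled the scoop on the stand's plate while lowering it, then let go and moved the arm clear.
- **Last checks:** The final top view shows the empty scoop level between the rails, as it first stood. The rusty nuts, tape measure, brass fitting and soapstone look unmoved. In the final side view the arm hid part of the green cell and the scoop's trough, so for those I relied on the top view.

**Faults along the way:**
- On my first approach to the knob, the gripper's body rested on the top of the scoop handle. The measured force reached about 29 N, below the 40 N limit. I raised it and gripped the knob higher, and the pictures showed the scoop had not moved.
- The scoop slid about 4 mm in the light grip. I measured this and corrected for it before putting the scoop back.

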